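# Stow the tea tablets in their keeper and lock it

## Task

Tuck every loose pale wooden tablet (there are three or four) flat in one pile under the weighted arm of the keeper, each pushed fully home against the back stop. Then press the lid shut until its catches snap, and only then push the bamboo pin through all three eyes at the side of the keeper, up to its handle. Do not shift the other things on the shelf and turntable.

Things in the scene. Friction and masses are not known exactly. Their poses are not given: they have to be found in the camera images.
- home (a point): Tablet keeper, a fixed low wooden stand. Point on its platform, 20 mm above the tiles, where the centre of a home tablet's underside belongs. x points inward from the open entry to the back stop, y left, z up. Platform (z=0) from x=-20 to 60 mm; back stop face x=55; side walls 35 mm high, inner faces 52 apart, x=5 to 60, flared to x=-7. A home tablet sticks out 35 mm over bare tiles at the entry.
- foot (a point): Lowest point of the keeper arm's rounded foot, 15 mm inward of home; moves with the arm. The arm is 18 mm wide, on the centre line. Before the foot an upturned lip (20 deg when down) reaches 40 mm towards the entry and 15 mm up. A tablet slid in level, just clear of what lies beneath it (1 to 3 mm), lifts the lip by itself.
- press_arm (a joint): Weighted brass arm of the keeper, hinged at its far end (x=105, z=34 mm from home): angle in rad, 0 = down, foot 3 mm above the bare platform; grows as it is lifted, about 0.04 rad for one tablet and 0.075 for each more. Falls by its own weight and presses with about 2 N.
- lid (a joint): Keeper lid, dark cedar board 130 mm from hinge to free edge, 92 wide, 8 thick, hinged at its far edge: rad, 0 = level and shut, grows as it opens; starts standing open. A stiff hinge keeps it at any angle. In the last 0.13 rad two sprung catches resist: about 6 N near the free edge snaps it past them to 0. Shut, its top is 88 mm above the tiles, its free edge 5 mm before home; gripping rear ends stays possible.
- lid_hinge (a point): Centre of the lid's hinge line, fixed, 80 mm above the tiles, 125 mm inward of home; same axes as home. The hinge runs along y; the underside of the shut lid is level with it.
- eyes (a point): Centre line of the three pin eyes, at the middle one, on the right (-y) side of the keeper, 50 mm above the tiles; axes as home, the line runs along x. Each eye is an upright plate 8 mm thick with a 14 mm square hole. Fixed eyes at x=-35 and +35 mm; the middle one hangs from the lid and comes to x=0 only when it is shut. The pin goes in from the robot side, moving along +x.
- pin_handle (a point): Bamboo locking pin, 120 mm long in all: centre (half-way up) of its flat handle, 28 mm long (x), 22 wide (y), 8 thick. From the handle a round rod 8 mm thick with a rounded tip runs 92 mm along +x. It lies flat on the tiles before the keeper, roughly crosswise.
- pin_tip (a point): The free tip of the pin's rod, 106 mm from the handle's centre along the pin's x; same axes as pin_handle.
- t1_c (a point): Centre of a plain pale wooden tablet 110 mm long (x), 44 mm wide (y), 7 mm thick (z), about 35 g, lying flat on the turntable (a dark cedar disc 360 mm across, top 28 mm above the tiles). May be absent.
- t2_c (a point): Centre of a plain pale wooden tablet 110 mm long (x), 44 mm wide (y), 7 mm thick (z), about 35 g, lying flat on the turntable (a dark cedar disc 360 mm across, top 28 mm above the tiles). May be absent.
- t3_c (a point): Centre of a plain pale wooden tablet 110 mm long (x), 44 mm wide (y), 7 mm thick (z), about 35 g, lying flat on the tiles on the right. May be absent.
- t4_c (a point): Centre of a plain pale wooden tablet 110 mm long (x), 44 mm wide (y), 7 mm thick (z), about 35 g, lying flat on the tiles on the right. May be absent.
- bowl: raku tea bowl, deep red, 110 mm across, 70 mm high, on the turntable; origin at the centre of its underside. Not part of the job.
- incense: celadon incense container, 64 mm across, 40 mm high, on the turntable; origin at the centre of its underside. Not part of the job.
- kettle_lid: bronze kettle lid with a knob, 90 mm across, 32 mm high, on the turntable; origin at the centre of its underside. Not part of the job.
- rest1: bamboo lid rest, a tube 44 mm across and 50 mm high, on the turntable; origin at the centre of its underside. Not part of the job.
- rest2: bamboo lid rest, a tube 44 mm across and 50 mm high, on the tiles; origin at the centre of its underside. Not part of the job.
- caddy: black lacquer tea caddy, 66 mm across, 70 mm high, on the tiles; origin at the centre of its underside. Not part of the job.
- whisk: bamboo whisk standing on its bristles, 48 mm across, 75 mm high, on the tiles; origin at the centre of its underside. Not part of the job.
Mind the look-alikes: they are no part of the job. Leave any purple look-alike of the part that bears t2_c alone. Leave any orange look-alike of the part that bears t3_c alone.

How it is judged (in metres and radians):
On the way, in this order (a step that is already met when the one before it is completed fails the run):
1. every tablet present is fully home in the pile under the arm (x of t1_c in the frame of home between -0.009 and 0.009 m and y of t1_c in the frame of home between -0.008 and 0.008 m and z of t1_c in the frame of home between 0 and 0.032 m and angle between the z axis of each of t1_c, t2_c, t3_c, t4_c and the z axis of home, either way round below 0.12 rad and angle between the x axis of each of t1_c, t2_c, t3_c, t4_c and the x axis of home, either way round below 0.12 rad and x of t2_c in the frame of home between -0.009 and 0.009 m and y of t2_c in the frame of home between -0.008 and 0.008 m and z of t2_c in the frame of home between 0 and 0.032 m and x of t3_c in the frame of home between -0.009 and 0.009 m and y of t3_c in the frame of home between -0.008 and 0.008 m and z of t3_c in the frame of home between 0 and 0.032 m and x of t4_c in the frame of home between -0.009 and 0.009 m and y of t4_c in the frame of home between -0.008 and 0.008 m and z of t4_c in the frame of home between 0 and 0.032 m and value of joint press_arm above 0.02 rad), for 0.3 s.
2. the lid is shut past its catches (value of joint lid below 0.04 rad), for 0.3 s.
3. the pin is through all three eyes (x of pin_tip in the frame of eyes above 0.044 m and y of pin_tip in the frame of eyes between -0.009 and 0.009 m and z of pin_tip in the frame of eyes between -0.009 and 0.009 m and y of pin_handle in the frame of eyes between -0.009 and 0.009 m and z of pin_handle in the frame of eyes between -0.009 and 0.009 m), for 0.2 s.
At the end, for the whole second after the job is handed in: Every tablet flat in the keeper, within 9 mm of home lengthwise and 8 mm sideways, square within 0.12 rad, arm resting on the pile; lid shut (under 0.04 rad); pin through all three eyes, tip 44 mm or more past the middle one, tip and handle within 9 mm of their line (all of step 1 and all of step 3 and value of joint lid below 0.04 rad); the robot touches nothing.
It fails at once if a bystander (any of the other things on turntable and shelf) is moved more than 30 mm (distance of any of bowl, incense, kettle_lid, rest1, rest2, caddy, whisk from where it was at the start of the episode above 0.03 m).
Of t1, t2, t3, t4 only 3 to 4 are there at a start; the rules pass over those that are not, and their reading is None.
At some moment in a run one of t1, t2, t3, t4, pin may be knocked a few centimetres aside while the robot is not near it.
Once in a run the grip may slacken for a moment while it holds something.
It also fails if it takes over 210 s, if anything falls off the work surface, if the arm or the gripper's body presses on something with over 40 N, if the wrist force passes 120 N, or if a joint passes its speed limit or range.

## Robot

A 7-joint arm with a two-finger parallel gripper is mounted at the origin on the work surface. World frame = base frame: x ahead of the robot, y to its left, z up, the work surface at z = 0. Lengths are in mm, angles in rad, forces in N, time in s.
With the tool pointing down it reaches from about 350 to 900 mm from the base axis. Payload 7.2 kg.
Tool frame: the origin (TCP) lies on the centre line of the jaws, within the pads' length; the fingertips stand 22 mm ahead of it and the grasp point (between the pads) lies 3 mm ahead of it (manip.tcp_to_tips is the z of the fingertips in the tool frame, in mm); z points along the fingers, y is the direction in which the jaws open and shut (so a half turn about z gives the same grasp; the last joint's range is limited). The gripper opens to 88 mm and grips with 3 to 60 N. Pads are 20 mm wide; open, the fingers measure 115 mm over their backs; the gripper's body (75 mm by 178 mm) begins 61 mm behind the grasp point.
Start: joints at [1.237, 0.411, -0.013, 1.596, 0.006, 1.134, -0.082], TCP at [164.163, -603.058, 244.653] pointing down, gripper open.
Joint ranges: [-2.95, 2.95], [-0.29, 1.99], [-1.47, 1.44], [0.14, 2.54], [-1.03, 4.17], [0.13, 1.85], [-2.86, 2.86]. Speed limits (rad/s): [2.39, 2.39, 3.01, 3.01, 3.14, 3.14, 3.14].

## Interface

Orientations are given as a unit quaternion [w, x, y, z].
In Python, from station import manip gives the robot as it stands. The module is installed in compiled form; this text tells all that it offers. Calls block until the motion is done:
- manip.move_pose(position, orientation): joint-space move of the TCP to a pose.
- manip.move_l(position, frame=None, velocity=150, guard=None): straight line of the TCP; frame=None keeps the orientation; velocity is the mean speed in mm/s. With guard (N) it stops when the force on the tool has changed by that much, and returns True; else False.
- manip.move_joints(angles): joint-space move.
- manip.gripper_to(opening, newtons=None): finger opening in mm; newtons is the grip in N (None keeps the last); returns when the fingers have stopped.
- manip.pause(seconds).
- manip.solve_ik(position, orientation): joint angles nearest the present ones, or None.
- manip.observe(): the state.
- manip.capture(name): name is "scene" or "top"; returns a dict with "image" (400x640x3 uint8, red, green, blue), "fx", "fy", "cx", "cy" (pixels), "dist" ([k1, k2, p1, p2, k3] as OpenCV has them; the pictures are not rectified), "T" (4x4, takes a point from camera to world coordinates). Camera axes: x right, y down, z forward; pixel columns grow to the right and rows downward; lengths in mm; the calibration is good to about 2 mm. A picture is of the moment at which its call begins. There is no depth.
A pose or a line that the arm cannot do raises manip.IKError and nothing moves.
- manip.sign_off(): hands the job in, once; it reports no verdict.
Trained networks look in a picture, given as the dict that the camera call returned (one of the last four; its "shot" number tells which), for a name from the list of things; names that differ only in an ending like _2 or _b are one class to them, and where a whole thing is asked for, a point or a joint stands for the part that bears it (a point fixed in the world has none). Each returns a list of dicts, best first, with "conf" (0 to 1); they miss things now and then, are a little off and sometimes report something else, mostly with a low value. They report only what shows in the picture. A call takes as long as a camera call. They do not tell look-alikes from the thing itself.
- manip.find_in(picture, thing): "uv" ([column, row] in pixels, amid what is visible of it).
The state is a dict: "time": time; "joints": joint angles; "joint_velocities": joint speeds; "joint_efforts": joint torques, N m; "tool_pos": TCP position; "tool_rot": TCP orientation; "wrist_force": force on the tool from outside, world axes, zero at the start; "wrist_torque": the same for the moment, N m; "finger_gap": finger opening in mm.
Only numpy, scipy, OpenCV 4.12 (cv2) and the standard library are available. Lean on these libraries where they do the work, as an engineer would, in place of code of your own. Each camera call takes 0.05 s, during which the arm holds its last target.

## Working session

There is one attempt and no reset: what is moved stays moved. The work goes in short steps, each a Python script; the robot and the scene stay as the last script left them, time stands still between calls to the robot, and variables do not carry over. Pictures are saved under pics/ and viewed, and the job is handed in when it is done.

```bash
mkdir -p pics; ls; cat > h.py <<'E'
import numpy as np, cv2
from station import manip
def snap(name,fn):
    p=manip.capture(name); cv2.imwrite('pics/'+fn,cv2.cvtColor(p['image'],cv2.COLOR_RGB2BGR)); return p
def K(p): return np.array([[p['fx'],0,p['cx']],[0,p['fy'],p['cy']],[0,0,1]],float)
def ray(p,uv):
    n=cv2.undistortPoints(np.array([[uv]],float),K(p),np.array(p['dist'],float))[0,0]
    T=np.array(p['T']); d=T[:3,:3]@np.array([n[0],n[1],1]); return T[:3,3],d
def at_z(p,uv,z):
    o,d=ray(p,uv); return o+d*(z-o[2])/d[2]
def proj(p,X):
    T=np.linalg.inv(np.array(p['T'])); X=np.atleast_2d(np.array(X,float)); Xc=X@T[:3,:3].T+T[:3,3]
    return cv2.projectPoints(Xc,np.zeros(3),np.zeros(3),K(p),np.array(p['dist'],float))[0][:,0]
E
python3 - <<'E'
from h import *
np.set_printoptions(precision=1,suppress=True)
for c in ['scene','top']:
    p=snap(c,c+'0.png'); print(c,p['fx'],p['cx'],p['cy'],p['dist'],np.array(p['T']))
    for t in ['home','foot','lid','lid_hinge','eyes','pin_handle','pin_tip','t1_c','t2_c','t3_c','t4_c','bowl','incense','kettle_lid','rest1','rest2','caddy','whisk']:
        try: r=manip.find_in(p,t); print(t,[(np.round(a['uv'],1).tolist(),round(a['conf'],2)) for a in r])
        except Exception as e: print(t,e)
o=manip.observe();print(o['time'],o['tool_pos'],o['tool_rot'],o['finger_gap'], manip.tcp_to_tips)
E
```

```text
pics
scene 397.06770652476655 316.018203913637 200.4923416354621 [-0.  0.  0.  0.  0.] [[   0.3    0.5   -0.8 1492.3]
 [   1.    -0.2    0.2 -302.3]
 [  -0.    -0.8   -0.6  789.2]
 [   0.     0.     0.     1. ]]
home [([339.2, 233.7], 0.65)]
foot [([243.7, 271.3], 0.15)]
lid [([343.4, 217.4], 0.82)]
lid_hinge [([341.6, 236.1], 0.91)]
eyes [([339.5, 235.3], 0.62)]
pin_handle [([169.8, 228.6], 0.66), ([288.5, 212.5], 0.54), ([423.8, 190.5], 0.23)]
pin_tip [([284.0, 215.7], 0.6)]
t1_c [([403.6, 218.0], 0.59)]
t2_c [([364.8, 175.8], 0.6), ([378.9, 194.5], 0.59), ([252.0, 200.1], 0.47)]
t3_c [([259.3, 237.9], 0.82), ([218.1, 197.4], 0.61)]
t4_c [([208.7, 235.4], 0.81)]
bowl [([451.9, 198.7], 0.73)]
incense []
kettle_lid [([419.7, 179.5], 0.7), ([339.3, 235.0], 0.56)]
rest1 [([241.9, 273.5], 0.74), ([424.0, 190.9], 0.51)]
rest2 [([241.9, 273.5], 0.74), ([424.0, 190.9], 0.51)]
caddy [([203.3, 274.4], 0.67)]
whisk [([170.7, 230.0], 0.52)]
top 423.58606721335474 320.4743683496486 198.17051005991675 [-0.1  0.   0.   0.   0. ] [[  -0.    -1.     0.1  330.9]
 [  -1.     0.    -0.     1.1]
 [   0
[... 231 characters left out ...]
17)]
pin_handle [([405.1, 128.4], 0.45)]
pin_tip [([345.9, 205.6], 0.62)]
t1_c [([230.6, 160.9], 0.69), ([162.0, 180.4], 0.63)]
t2_c [([378.9, 238.2], 0.95), ([231.6, 212.8], 0.66), ([230.0, 274.0], 0.61), ([171.8, 149.5], 0.46)]
t3_c [([423.5, 267.9], 0.92), ([385.0, 176.3], 0.86)]
t4_c [([426.1, 197.6], 0.73)]
bowl [([172.0, 150.9], 0.91), ([468.1, 209.6], 0.69)]
incense [([164.1, 181.2], 0.56)]
kettle_lid [([176.2, 217.1], 0.69)]
rest1 [([188.7, 184.6], 0.59), ([403.6, 125.6], 0.53)]
rest2 [([188.7, 184.6], 0.59), ([403.6, 125.6], 0.53)]
caddy [([436.0, 131.8], 0.68), ([316.3, 138.9], 0.51)]
whisk [([464.5, 213.0], 0.69)]
1.9 [ 164.2 -603.1  244.6] [0.  1.  0.1 0. ] 87.42987310328789 22.0
```

View images.

View pics/top0.png

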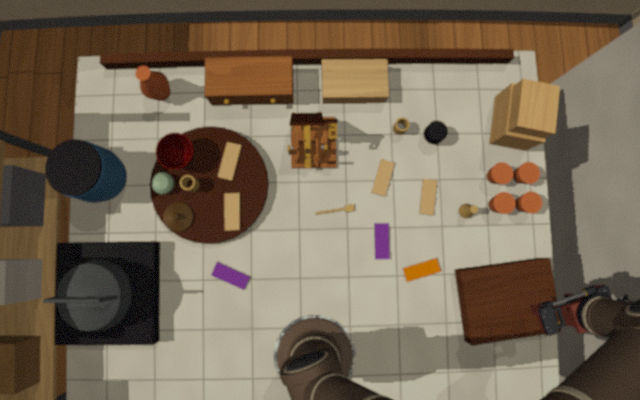

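View pics/scene0.png

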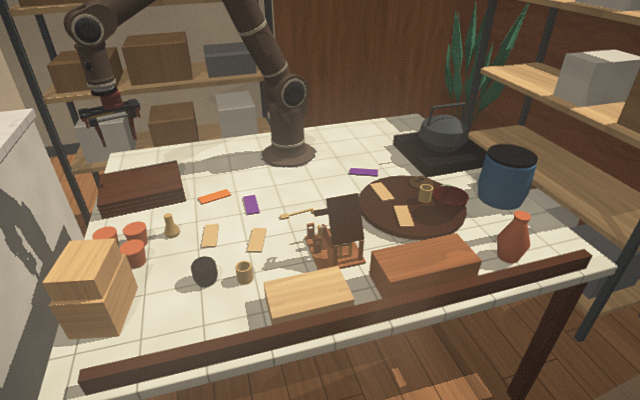

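The top view shows four pale tablets: on the turntable at (230,161) and (232,212), on the tiles at (383,177) and (428,197). The pin lies at (335,209), the keeper is near (314,145), and the purple and orange look-alikes are to be left alone. Next I'll zoom in.

```bash
python3 - <<'E'
import cv2
a=cv2.imread('pics/top0.png'); 
cv2.imwrite('pics/z1.png',cv2.resize(a[95:225,270:450],None,fx=4.4,fy=4.4,interpolation=cv2.INTER_CUBIC))
cv2.imwrite('pics/z2.png',cv2.resize(a[120:250,145:275],None,fx=4.5,fy=4.5,interpolation=cv2.INTER_CUBIC))
b=cv2.imread('pics/scene0.png'); cv2.imwrite('pics/z3.png',cv2.resize(b[180:280,270:390],None,fx=6,fy=6,interpolation=cv2.INTER_CUBIC))
E
```

```text
(no output)
```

View pics/z1.png

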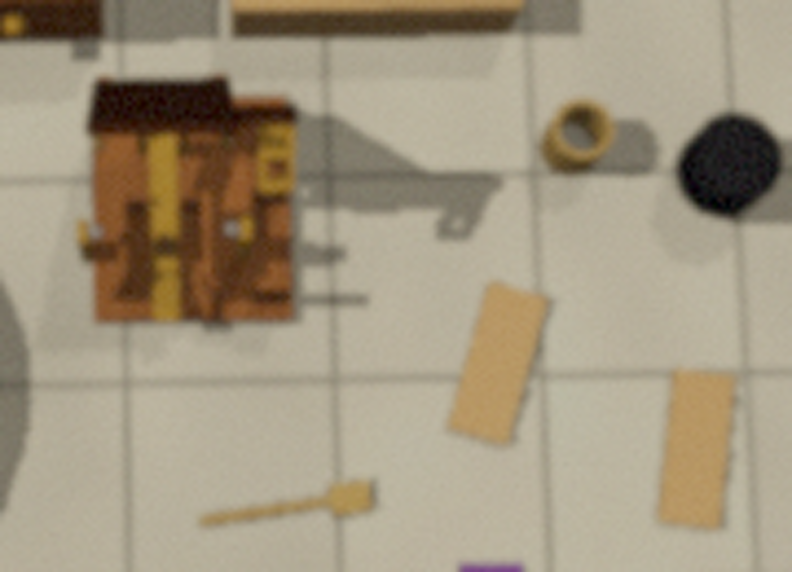

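View pics/z2.png

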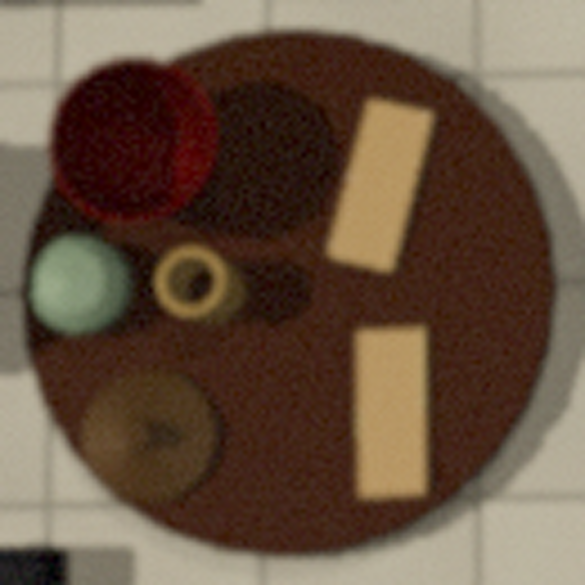

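View pics/z3.png

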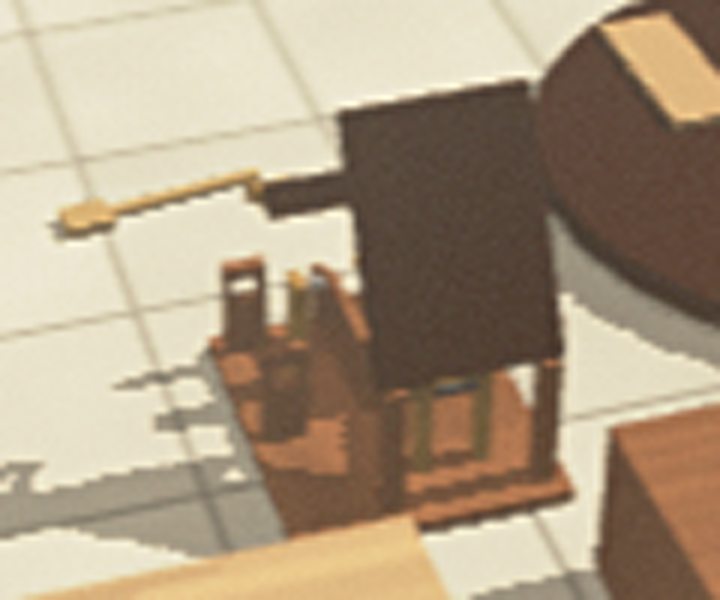

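```bash
cat >> h.py <<'E'
def tablets(p,cands,r=25):
    """cands: list of (u,v,ztop). returns centre, yaw of long axis, lengths"""
    im=p['image'].astype(int); R,G,B=im[...,0],im[...,1],im[...,2]
    hsv=cv2.cvtColor(p['image'],cv2.COLOR_RGB2HSV)
    m=((hsv[...,1]>80)&(hsv[...,0]>10)&(hsv[...,0]<25)&(hsv[...,2]>120)).astype(np.uint8)
    n,lab,st,ce=cv2.connectedComponentsWithStats(m)
    out=[]
    for (u,v,z) in cands:
        d=np.hypot(ce[:,0]-u,ce[:,1]-v); d[st[:,4]<100]=1e9; d[0]=1e9; i=int(np.argmin(d))
        if d[i]>r: out.append(None); continue
        ys,xs=np.nonzero(lab==i)
        P=np.array([at_z(p,(a,b),z)[:2] for a,b in zip(xs,ys)])
        c=P.mean(0); C=np.cov((P-c).T); w,V=np.linalg.eigh(C); ax=V[:,1]
        out.append((c,np.arctan2(ax[1],ax[0]),np.sqrt(12*w[::-1]),len(xs)))
    return out
E
python3 - <<'E'
from h import *
np.set_printoptions(precision=1,suppress=True)
p=manip.capture('top')
for t in tablets(p,[(230,161,35),(232,212,35),(383,177,7),(428,197,7)]): print(t)
q=manip.capture('scene')
for t in tablets(q,[(403.6,216,35),(381,191,35),(257,240,7),(210,235,7)],r=12): print(t)
pin=[((349.9,207.9),8),((316,213.3),5)]
for uv,z in pin: print('pin',at_z(p,uv,z))
f=lambda x,y:(270+x/4.4,95+y/4.4)
for n,uv,z in [('lip',f(166,318),38),('armback',f(165,135),54),('fl',f(95,322),20),('fr',f(297,322),20),('bl',f(95,135),20)]: print(n,at_z(p,uv,z))
E
```

```text
(array([586.2, 244.1]), np.float64(2.886529844042137), array([111.4,  46.5]), 565)
(array([433. , 236.4]), np.float64(3.1385281198628334), array([111.4,  47.1]), 598)
(array([ 530.8, -222.8]), np.float64(2.8265212985220174), array([107.4,  43.9]), 490)
(array([ 468.1, -360.4]), np.float64(2.9780766732326427), array([108.6,  43.6]), 489)
(array([592.4, 242.8]), np.float64(2.883374077521282), array([117.1,  47. ]), 324)
(array([440.3, 235.3]), np.float64(-3.1293619801844645), array([117.4,  49.2]), 259)
(array([ 539.6, -222.9]), np.float64(2.8228706419522873), array([113. ,  44.4]), 345)
(array([ 476.8, -359.2]), np.float64(2.979102468506163), array([112.1,  44. ]), 321)
pin [ 438.  -118.3    8. ]
pin [424.  -14.8   5. ]
lip [560.4   7.4  38. ]
armback [684.    5.6  54. ]
fl [561.8  56.6  20. ]
fr [559.1 -83.   20. ]
bl [694.5  54.7  20. ]
```

```bash
cat > ov.py <<'E'
from h import *
def Hm(hx,hy,yaw):
    c,s=np.cos(yaw),np.sin(yaw)
    def f(P): 
        P=np.atleast_2d(np.array(P,float)); return np.c_[hx+c*P[:,0]-s*P[:,1],hy+s*P[:,0]+c*P[:,1],P[:,2]]  # z above tiles
    return f
def overlay(p,f,fn,box,S,ex,ey,la=1.9):
    im=cv2.cvtColor(p['image'],cv2.COLOR_RGB2BGR); u0,v0,u1,v1=box
    a=cv2.resize(im[v0:v1,u0:u1],None,fx=S,fy=S,interpolation=cv2.INTER_CUBIC)
    def pl(P,col,close=True):
        uv=(proj(p,f(P))-[u0,v0]+0.5)*S-0.5
        cv2.polylines(a,[np.round(uv).astype(int)],close,col,1,cv2.LINE_AA)
    pl([(-20,26,20),(-20,-26,20),(60,-26,20),(60,26,20)],(255,0,0))
    for s in(1,-1): pl([(5,26*s,20),(5,26*s,55),(60,26*s,55),(60,26*s,20)],(0,255,255))
    pl([(-25,9,38),(-25,-9,38),(15,-9,23),(15,9,23)],(0,255,0)); pl([(15,0,23),(105,0,54)],(0,255,0),False)
    L=lambda r,y,t:(125-r*np.cos(la)+t*np.sin(la)*1, y, 80+r*np.sin(la)+t*np.cos(la))
    for t in (0,8): pl([L(0,46,t),L(0,-46,t),L(130,-46,t),L(130,46,t)],(255,0,255))
    for x in (-35,35):
        for dx in (-4,4): pl([(ex+x+dx,ey-7,43),(ex+x+dx,ey+7,43),(ex+x+dx,ey+7,57),(ex+x+dx,ey-7,57)],(0,0,255))
    cv2.imwrite('pics/'+fn,a)
E
python3 - <<'E'
from ov import *
import pickle
p=manip.capture('top');q=manip.capture('scene'); pickle.dump((dict(p),dict(q)),open('pq.pkl','wb'))
f=Hm(582,7,-.017)
overlay(p,f,'o1.png',(285,105,350,180),8,25,-65)
overlay(q,f,'o2.png',(290,185,370,275),6.5,25,-65)
E
```

```text
(no output)
```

View pics/o1.png

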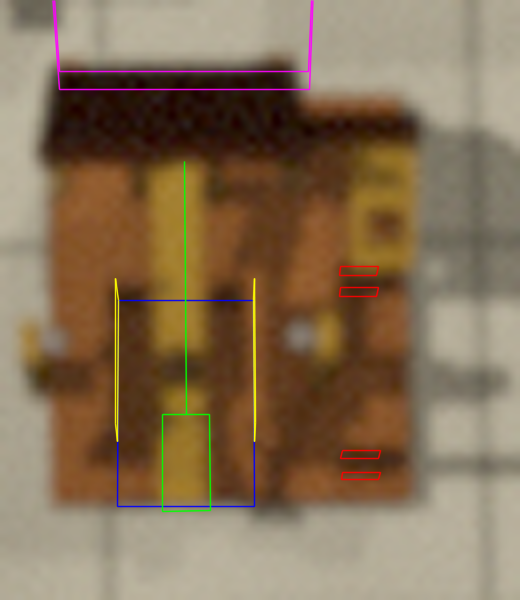

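View pics/o2.png

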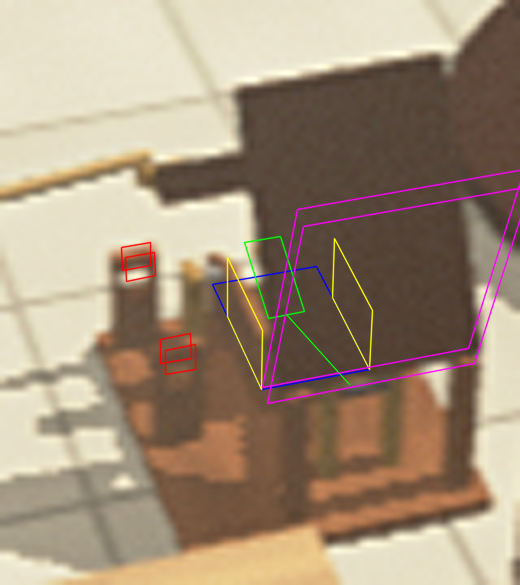

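```bash
sed -i "s/    cv2.imwrite('pics\/'+fn,a)/    pl([(-20,48,20),(-20,-92,20),(60,-92,20),(60,48,20)],(255,255,0));pl([(105,9,54),(105,-9,54),(-25,-9,38),(-25,9,38)],(200,255,200));cv2.imwrite('pics\/'+fn,a)/" ov.py
python3 - <<'E'
from ov import *
import pickle
p,q=pickle.load(open('pq.pkl','rb'))
print(np.array(p['T']).round(4))
f=Hm(581.5,7.5,0.0)
overlay(p,f,'o3.png',(285,105,350,180),8,25,-65,1.25)
overlay(q,f,'o4.png',(290,185,370,275),6.5,25,-65,1.25)
E
```

```text
[[-2.290000e-02 -9.939000e-01  1.076000e-01  3.308807e+02]
 [-9.995000e-01  2.040000e-02 -2.360000e-02  1.106500e+00]
 [ 2.130000e-02 -1.080000e-01 -9.939000e-01  1.290526e+03]
 [ 0.000000e+00  0.000000e+00  0.000000e+00  1.000000e+00]]
```

View pics/o3.png

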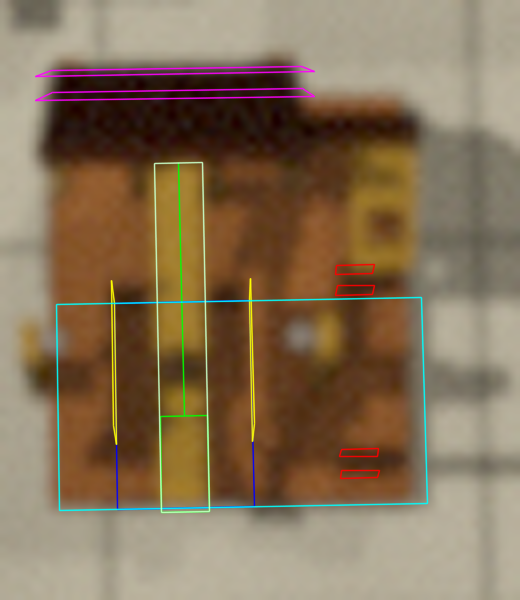

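View pics/o4.png

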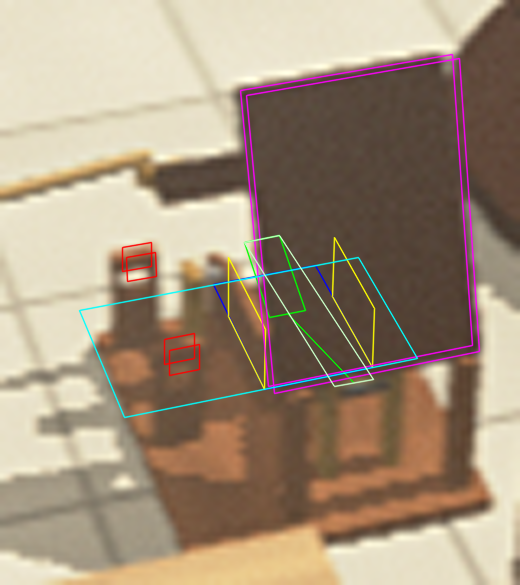

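```bash
python3 - <<'E'
from ov import *
import pickle
np.set_printoptions(precision=1,suppress=True,linewidth=200)
p,q=pickle.load(open('pq.pkl','rb'))
im=p['image'].astype(float); im=cv2.GaussianBlur(im,(3,3),0.6)
b=im[...,0]-im[...,2]  # redness
def cross(prof,x0,th):  # first crossings
    out=[]
    for i in range(len(prof)-1):
        a,c=prof[i]-th,prof[i+1]-th
        if a*c<0: out.append(x0+i+a/(a-c))
    return out
sat=b
# front edge: columns
F=[];
for u in list(range(293,304))+list(range(314,336)):
    c=cross(b[160:176,u],160,50); 
    if c: F.append((u,c[-1]))
F=np.array(F); print(F[::4].tolist())
W=np.array([at_z(p,uv,20) for uv in F]); k=np.polyfit(W[:,1],W[:,0],1); print('front edge x= ',k, 'x at y=7',np.polyval(k,7), np.std(W[:,0]-np.polyval(k,W[:,1])))
L=[];R=[]
for v in range(130,166):
    c=cross(b[v,286:300],286,50)
    if c:L.append((c[0],v))
    c=cross(b[v,325:345],325,50)
    if c:R.append((c[-1],v))
for E_ in (L,R):
    W=np.array([at_z(p,uv,20) for uv in E_]); m=np.ones(len(W),bool)
    for _ in range(3):
        k=np.polyfit(W[m,0],W[m,1],1); r=W[:,1]-np.polyval(k,W[:,0]); m=abs(r)<2
    print('side y',k,'at x=580',np.polyval(k,580),m.sum(),len(m))
# brass arm: yellowness R-B high & G high: use G - R*0.6?
g=im[...,1]-0.45*im[...,0]-0.5*im[...,2]
A=[]
for v in range(126,167):
    row=im[v,298:318]; y=row[:,1]-row[:,2]
    print(v,y.round().astype(int).tolist()) if v%5==0 else 0
E
```

```text
[[293.0, 167.65013391627667], [297.0, 167.60958334598996], [301.0, 167.28973486278227], [315.0, 166.5336321406378], [319.0, 166.29587301569134], [323.0, 167.42771992726952], [327.0, 167.32995178545144], [331.0, 167.35678988042352], [335.0, 166.91360720150539]]
front edge x=  [  0.  563.5] x at y=7 563.5866768235654 1.100389334979225
side y [-0.  64.4] at x=580 59.032960486116735 28 36
side y [ -0.1 -37.1] at x=580 -77.04604806075764 27 36
130 [44, 43, 42, 39, 41, 54, 71, 77, 78, 78, 78, 70, 53, 39, 36, 34, 31, 30, 26, 25]
135 [40, 39, 43, 42, 43, 52, 66, 74, 77, 79, 79, 72, 57, 44, 41, 41, 36, 33, 32, 32]
140 [36, 33, 28, 27, 31, 43, 54, 63, 72, 76, 76, 69, 55, 41, 32, 30, 31, 36, 39, 39]
145 [30, 27, 27, 22, 27, 39, 58, 74, 79, 78, 77, 70, 57, 36, 26, 25, 28, 32, 37, 39]
150 [29, 27, 26, 23, 24, 25, 32, 31, 27, 26, 25, 29, 30, 27, 26, 26, 30, 32, 34, 35]
155 [36, 32, 27, 25, 26, 30, 40, 54, 70, 77, 76, 66, 53, 36, 30, 36, 38, 41, 40, 41]
160 [24, 24, 26, 29, 28, 31, 47, 63, 73, 74, 75, 68, 57, 40, 29, 31, 37, 40, 39, 34]
165 [41, 41, 39, 39, 42, 46, 54, 69, 75, 78, 77, 71, 60, 43, 29, 25, 25, 27, 32, 34]
```

```bash
python3 - <<'E'
from ov import *
import pickle
np.set_printoptions(precision=2,suppress=True,linewidth=200)
p,q=pickle.load(open('pq.pkl','rb'))
im=p['image'].astype(float)
pts=[]
for v in range(126,168):
    row=im[v,298:318]; y=row[:,1]-row[:,2]
    if y[8:11].mean()<65: continue
    th=55
    l=[298+i+(th-y[i])/(y[i+1]-y[i]) for i in range(3,9) if y[i]<th<=y[i+1]]; r=[298+i+(th-y[i])/(y[i+1]-y[i]) for i in range(9,16) if y[i]>=th>y[i+1]]
    if l and r: pts.append(((l[-1]+r[0])/2,v,r[0]-l[-1]))
W=[]
for u,v,w in pts:
    z=45
    W.append([*at_z(p,(u,v),z)[:2],w])
W=np.array(W); k=np.polyfit(W[:,0],W[:,1],1); print(k,np.polyval(k,[560,581,680])); print(W[::4])
E
```

```text
[0.01 4.6 ] [7.9  8.02 8.6 ]
[[685.59   8.48   5.77]
 [673.19   9.07   6.81]
 [660.81   8.56   6.6 ]
 [648.47   8.85   6.64]
 [636.16   8.56   6.19]
 [623.87   8.28   6.05]
 [593.29   6.74   4.3 ]
 [581.14   8.23   5.8 ]
 [569.02   8.8    6.04]]
```

```bash
python3 - <<'E'
from ov import *
import pickle
np.set_printoptions(precision=4,suppress=True,linewidth=200)
p,q=pickle.load(open('pq.pkl','rb'))
im=p['image'].astype(float); 
b=im[...,0]-im[...,2]
def lastcross(pr,x0,frac=.5):
    return None
F=[]
def edge(pr,x0,sgn):  # max gradient subpixel via centroid of gradient
    g=np.clip(sgn*np.diff(pr),0,None); i=np.argmax(g); s=slice(max(0,i-1),i+2); return x0+0.5+(np.arange(len(g))[s]*g[s]).sum()/g[s].sum()
lum=im.sum(2)
F=[(u,edge(-lum[163:172,u],163,-1)) for u in list(range(294,303))+list(range(323,335))]
L=[(edge(b[v,287:297],287,1),v) for v in list(range(132,144))+list(range(153,165))]
R=[(edge(b[v,332:342],332,-1),v) for v in list(range(140,165))]
for n,E_,a in (('F',F,0),('L',L,1),('R',R,1)):
  for z in (20,):
    W=np.array([at_z(p,uv,z) for uv in E_]); X=W[:,1-a] ;Y=W[:,a]; m=np.ones(len(W),bool)
    for _ in range(4):
        k=np.polyfit(X[m],Y[m],1); r=Y-np.polyval(k,X); m=abs(r)<1.5
    print(n,z,'slope',k[0],'at',np.polyval(k,[7,580][a]),m.sum(),len(m))
E
```

```text
F 20 slope 0.014588138620618508 at 561.2541862757241 21 21
L 20 slope -0.00819582102774289 at 57.636413513647035 24 24
R 20 slope -0.007904519829266942 at -78.25447377244808 23 25
```

```bash
cat >> h.py <<'E'
HX,HY,HYAW=581.,8.,-0.006
def q(y): return [0,float(np.cos(y/2)),float(np.sin(y/2)),0]
def h2w(x,y=0): 
    c,s=np.cos(HYAW),np.sin(HYAW); return [HX+c*x-s*y,HY+s*x+c*y]
def st():
    o=manip.observe(); return 't=%.1f pos=%s gap=%.1f F=%s'%(o['time'],np.round(o['tool_pos'],1),o['finger_gap'],np.round(o['wrist_force'],1))
G=43.
def pick(c,yaw,zb,gx=G):
    yaw=(yaw+np.pi/2)%np.pi-np.pi/2
    g=np.array(c)-gx*np.array([np.cos(yaw),np.sin(yaw)])
    manip.gripper_to(62,30)
    manip.move_pose([*g,zb+110],q(yaw)); manip.move_l([*g,zb+23.5],velocity=200)
    manip.gripper_to(30,30); print('grip',st())
    manip.move_l([*g,zb+110],velocity=200); print('up',st())
def bring(n,back=95):
    z=20+7*n+2+23.5
    manip.move_pose([*h2w(-back-G-10),150],q(HYAW))
    manip.move_l([*h2w(-back-G),z],velocity=200); print('entry',st())
E
python3 - <<'E'
from h import *
for P,y in [([543,255,140],-.25),([390,236,140],0),([490,-210,110],-.31),([425,-355,110],-.16),([*h2w(-148),50],0),([*h2w(-43),50],0),([*h2w(110),200],0),([438,-118,30],1.7)]:
    r=manip.solve_ik(P,q(y)); print(P,None if r is None else np.round(r,2))
p=manip.capture('top'); t=tablets(p,[(383,177,7)])[0]; print(t)
pick(t[0]+[1,0],t[1],0)
p=snap('top','a1.png');s=snap('scene','a2.png')
E
```

```text
[543, 255, 140] [ 0.07  0.63 -0.85  1.73  0.54  1.04 -2.79]
[390, 236, 140] [ 0.26  0.51 -1.14  2.06  0.57  0.94 -2.77]
[490, -210, 110] [ 0.44  0.42 -0.16  1.95  0.09  0.78 -1.65]
[425, -355, 110] [ 0.66  0.45 -0.07  1.9   0.04  0.79 -1.16]
[np.float64(433.002663992008), np.float64(8.88799467200959), 50] [ 0.3   0.44 -0.52  2.2   0.39  0.59 -2.07]
[np.float64(538.000773997678), np.float64(8.257998452002786), 50] [ 0.23  0.56 -0.44  1.96  0.35  0.7  -1.99]
[np.float64(690.99802000594), np.float64(7.340003959992872), 200] [ 0.2   0.6  -0.44  1.44  0.26  1.15 -1.85]
[438, -118, 30] [ 0.57  0.51 -0.51  2.16  0.45  0.58 -0.14]
(array([ 530.94558155, -222.94026011]), np.float64(2.8274711040233047), array([107.95339818,  44.1393557 ]), 495)
grip t=5.7 pos=[ 491.1 -209.8   23.6] gap=43.7 F=[-0.5 -0.6  0.4]
up t=6.3 pos=[ 490.7 -209.6  109.5] gap=43.6 F=[ 0.4 -1.  -0.9]
```

```bash
python3 - <<'E'
from h import *
bring(0)
p=snap('top','a3.png');s=snap('scene','a4.png')
a=cv2.imread('pics/a3.png')[100:260,240:420]; b=cv2.imread('pics/a4.png')[150:280,240:400]
cv2.imwrite('pics/a34.png',np.hstack([cv2.resize(a,(400,356),interpolation=cv2.INTER_CUBIC),cv2.resize(b,(400,356),interpolation=cv2.INTER_CUBIC)]))
E
```

```text
entry t=8.0 pos=[443.3   8.2  45.6] gap=43.7 F=[ 0.7 -0.2 -0.6]
```

View pics/a34.png

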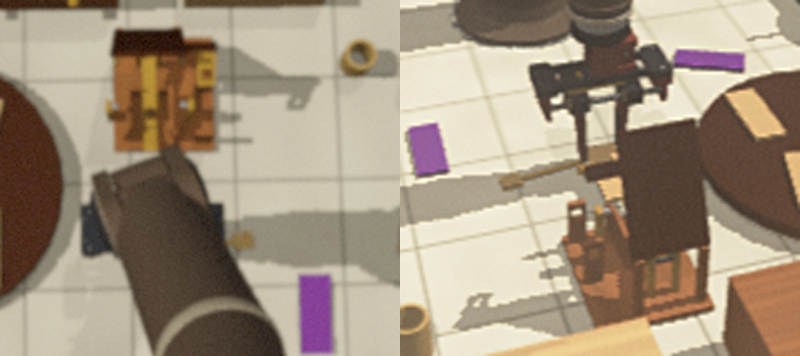

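The arm is at the entry and the tablet is held level. Inserting it now.

```bash
cat >> h.py <<'E'
def insert(n,guard=10,over=8):
    z=20+7*n+2+23.5
    r=manip.move_l([*h2w(-G-12),z],velocity=60,guard=guard); print('in1',r,st())
    if r: return r
    r=manip.move_l([*h2w(-G+over),z],velocity=25,guard=guard); print('in2',r,st()); return r
E
python3 - <<'E'
from h import *
insert(0)
E
```

```text
in1 False t=9.6 pos=[526.1   8.4  45.6] gap=43.7 F=[-0.5 -0.1 -2. ]
in2 True t=10.3 pos=[541.6   8.3  44.2] gap=43.4 F=[-0.1  0.5 -1.6]
```

```bash
cat >> h.py <<'E'
def release(up=150):
    manip.gripper_to(56); print(st())
    o=manip.observe()['tool_pos']; manip.move_l([o[0],o[1],up],velocity=200)
def look(k,away=True):
    if away: manip.move_pose([420,-250,300],q(0.))
    p=snap('top','l%s.png'%k);s=snap('scene','m%s.png'%k)
    a=cv2.imread('pics/l%s.png'%k)[105:215,285:365]; b=cv2.imread('pics/m%s.png'%k)[170:280,270:370]
    cv2.imwrite('pics/v%s.png'%k,np.hstack([cv2.resize(a,(400,550),interpolation=cv2.INTER_CUBIC),cv2.resize(b,(400,550),interpolation=cv2.INTER_CUBIC)]))
    return p,s
E
python3 - <<'E'
from h import *
release()
p,s=look(1)
for t in tablets(p,[(230,161,35),(232,212,35),(428,197,7)]): print(t)
print(st())
E
```

```text
t=10.7 pos=[539.8   8.1  43.5] gap=56.1 F=[0.4 0.1 1. ]
(array([585.70971567, 244.27437283]), np.float64(2.893609918333002), array([113.23350466,  48.02392528]), 592)
(array([433.31101977, 236.2045267 ]), np.float64(3.134995873639904), array([113.81464118,  47.32343962]), 611)
None
t=12.7 pos=[ 420.6 -248.7  299.1] gap=56.2 F=[ 0.1 -0.  -0.6]
```

View pics/v1.png

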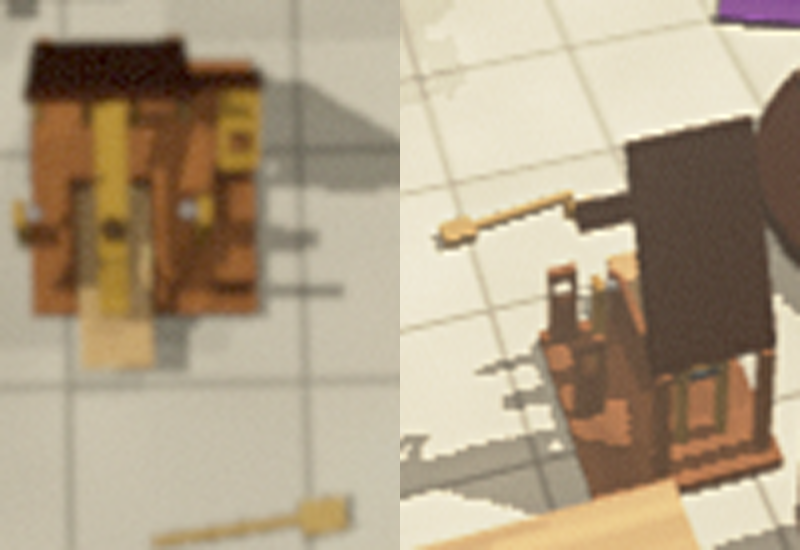

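```bash
python3 - <<'E'
from h import *
s=manip.capture('scene'); print(tablets(s,[(210,235,7)],r=12))
manip.move_pose([400,-60,330],q(0.))
p=snap('top','b1.png'); t=tablets(p,[(428,197,7)])[0]; print(t, at_z(p,(310,178.8),27))
if t is not None and abs(t[2][0]-109)<4:
    pick(t[0]+[2,0],t[1],0); bring(1)
    look(2,False)
E
```

```text
[(array([ 476.98702783, -359.34920027]), np.float64(2.985586856789604), array([111.86602723,  43.73291437]), 319)]
(array([ 467.91323565, -360.45073045]), np.float64(2.9828889981752713), array([108.51541123,  43.12510445]), 483) [526.98793175   1.33916559  27.        ]
grip t=16.4 pos=[ 427.8 -353.7   23.9] gap=44.1 F=[-1.1  0.7  3. ]
up t=17.0 pos=[ 427.  -353.5  109.4] gap=43.4 F=[ 0.1  1.5 -1. ]
entry t=19.0 pos=[443.2   8.4  52.7] gap=44.0 F=[-0.2 -0.1  0.5]
```

View pics/v2.png

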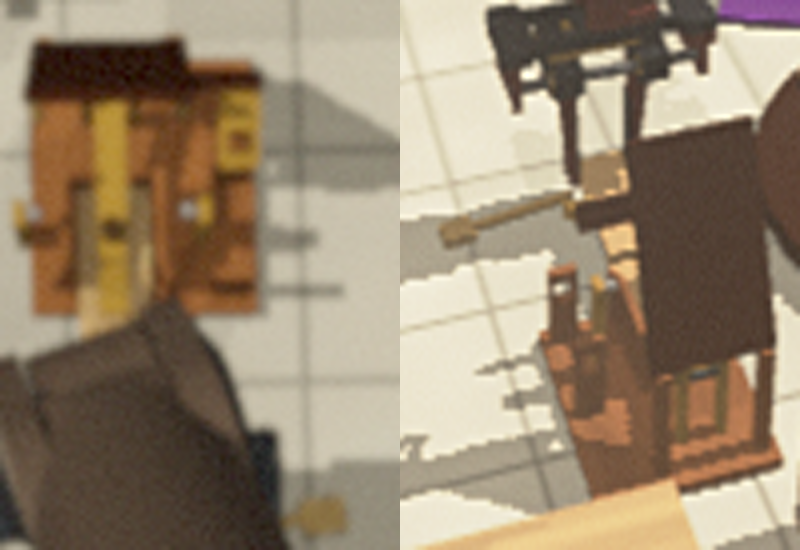

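Tablet 2 is held level at the entry, and tablet 1's rear end at x≈527 matches home.x≈582. Inserting.

```bash
python3 - <<'E'
from h import *
if insert(1):
    release()
manip.move_pose([400,-250,330],q(0.))
p,s=look(3,False)
for t in tablets(p,[(230,161,35),(232,212,35)]): print(t)
E
```

```text
in1 False t=20.6 pos=[526.2   8.4  52.7] gap=43.4 F=[-0.3 -0.2 -2.1]
in2 False t=21.6 pos=[543.3   8.1  51.5] gap=43.8 F=[-7.4 -1.  -1. ]
(array([585.78469391, 244.17199898]), np.float64(2.891978282641083), array([113.87323165,  47.80037238]), 593)
(array([433.22109942, 236.16771506]), np.float64(3.1326900394395483), array([113.64876289,  47.25308171]), 610)
```

View pics/v3.png

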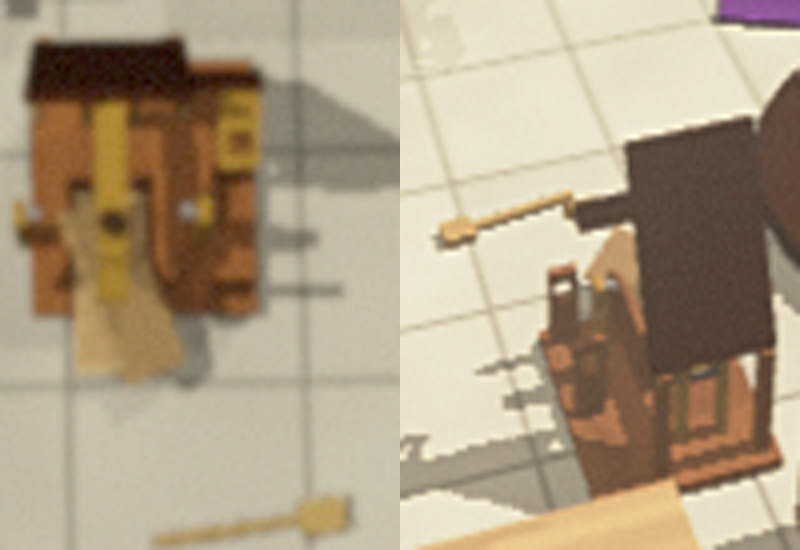

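My script moved off without releasing because the guard hadn't tripped, so the tablet was skewed. I'll check closely.

```bash
python3 - <<'E'
from h import *
print(st())
a=cv2.imread('pics/l3.png')[130:190,285:340]; b=cv2.imread('pics/m3.png')[190:270,290:370]
cv2.imwrite('pics/c1.png',np.hstack([cv2.resize(a,(400,436),interpolation=cv2.INTER_CUBIC),cv2.resize(b,(400,436),interpolation=cv2.INTER_CUBIC)]))
E
```

```text
t=23.2 pos=[ 400.5 -249.2  329. ] gap=29.9 F=[-0.  -0.3 -0.1]
```

View pics/c1.png

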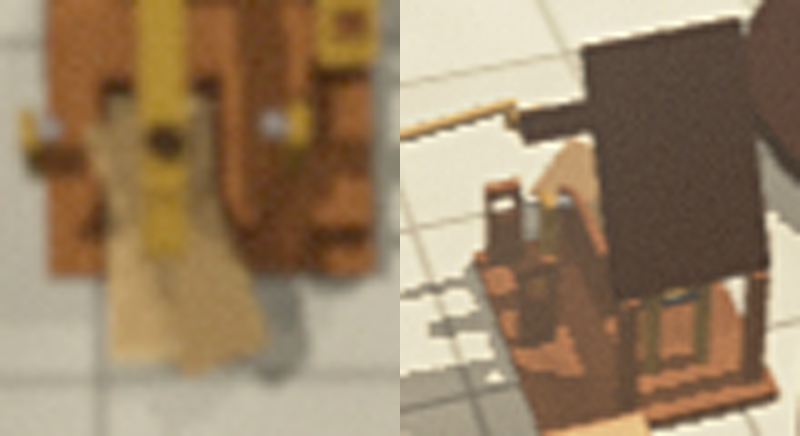

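```bash
python3 - <<'E'
import cv2,numpy as np
a=cv2.imread('pics/l3.png')[140:185,290:330].astype(float)
a=cv2.resize(a,None,fx=14,fy=14,interpolation=cv2.INTER_LANCZOS4)
a=np.clip((a-90)*1.9,0,255)
cv2.imwrite('pics/c2.png',a[:600])
b=cv2.imread('pics/m3.png')[205:245,315:355]
cv2.imwrite('pics/c3.png',cv2.resize(b,None,fx=12,fy=12,interpolation=cv2.INTER_CUBIC))
E
```

```text
[ WARN:0@0.053] global loadsave.cpp:1063 imwrite_ Unsupported depth image for selected encoder is fallbacked to CV_8U.
```

View pics/c2.png

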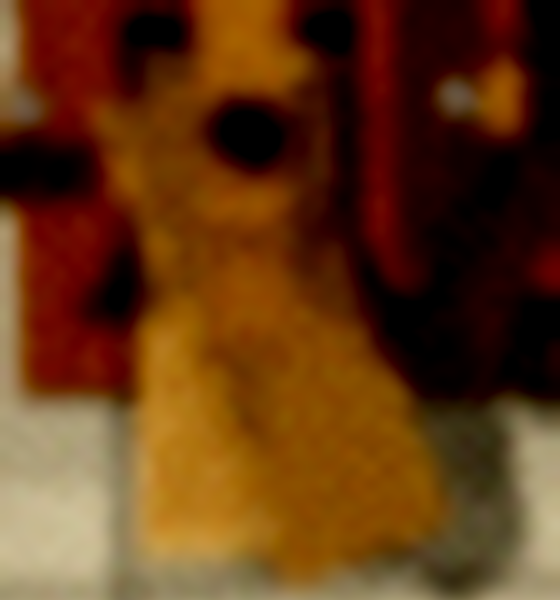

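View pics/c3.png

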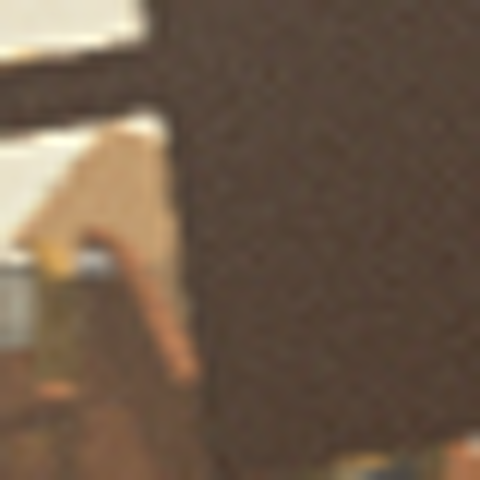

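```bash
python3 - <<'E'
from h import *
from scipy.optimize import least_squares
np.set_printoptions(precision=1,suppress=True)
p=manip.capture('top');s=manip.capture('scene')
def tri(a,b):
    o1,d1=ray(p,a);o2,d2=ray(s,b)
    A=np.c_[d1,-d2]; t=np.linalg.lstsq(A,o2-o1,rcond=None)[0]; x,y=o1+d1*t[0],o2+d2*t[1]; return (x+y)/2,np.linalg.norm(x-y)
print('RR',tri((321.4,176.4),(324.2,215.4)))
for z in (30,45,60): print('FL',z,at_z(p,(296.8,148.2),z),'RL',at_z(p,(311.4,181),z),'RR',at_z(p,(321.4,176.4),z))
from scipy.spatial.transform import Rotation as R
def corners(v):
    Rm=R.from_euler('ZYX',v[3:]).as_matrix()
    C=np.array([[55,22,3.5],[-55,22,3.5],[-55,-22,3.5],[55,-22,3.5]]); return C@Rm.T+v[:3]
def res(v):
    C=corners(v); a=proj(p,C[:3])-np.array([(296.8,148.2),(311.4,181),(321.4,176.4)]); b=proj(s,C[2:3])-np.array([324.2,215.4])
    return np.r_[a.ravel(),b.ravel()]
for r0 in(.6,-.6,0):
  for p0 in (.1,-.1):
    o=least_squares(res,[575,5,45,.4,p0,r0]); print(o.cost.round(2),o.x,o.x[3:].round(2)); print(corners(o.x))
E
```

```text
RR (array([534. , -18.8,  50.3]), np.float64(28.705204933280548))
FL 30 [621.2  39.5  30. ] RL [519.8  -2.7  30. ] RR [533.2 -33.1  30. ]
FL 45 [617.7  39.   45. ] RL [517.5  -2.7  45. ] RR [530.7 -32.7  45. ]
FL 60 [614.3  38.6  60. ] RL [515.3  -2.6  60. ] RR [528.3 -32.3  60. ]
22.76 [566.4  11.6  89.6   0.4  -0.5   1. ] [ 0.4 -0.5  1. ]
[[598.9  36.7 132.4]
 [509.4  -3.1  82.3]
 [534.6 -19.5  50.3]
 [624.1  20.2 100.4]]
22.76 [566.4  11.6  89.6   0.4  -0.5   1. ] [ 0.4 -0.5  1. ]
[[598.9  36.7 132.4]
 [509.4  -3.1  82.3]
 [534.6 -19.5  50.3]
 [624.1  20.2 100.4]]
22.4 [580.6   7.3  26.2   0.4   0.   -1.1] [ 0.4  0.  -1.1]
[[625.8  40.    5.9]
 [524.3  -2.3  10. ]
 [533.1 -19.6  49.5]
 [634.6  22.7  45.4]]
22.4 [580.6   7.3  26.2   0.4   0.   -1.1] [ 0.4  0.  -1.1]
[[625.8  40.    5.9]
 [524.3  -2.3  10. ]
 [533.1 -19.6  49.5]
 [634.6  22.7  45.4]]
22.4 [580.6   7.3  26.2   0.4   0.   -1.1] [ 0.4  0.  -1.1]
[[625.8  40.    5.9]
 [524.3  -2.3  10. ]
 [533.1 -19.6  49.5]
 [634.6  22.7  45.4]]
22.76 [566.4  11.6  89.6   0.4  -0.5   1. ] [ 0.4 -0.5  1. ]
[[598.9  36.7 132.4]
 [509.4  -3.1  82.3]
 [534.6 -19.5  50.3]
 [624.1  20.2 100.4]]
```

```bash
python3 - <<'E'
from h import *
from scipy.spatial.transform import Rotation as R
p=manip.capture('top');s=manip.capture('scene')
b=cv2.cvtColor(s['image'],cv2.COLOR_RGB2BGR)[195:260,300:360]; S=9
imgs=[]
a0=cv2.cvtColor(p['image'],cv2.COLOR_RGB2BGR)[138:188,288:334]; S2=11.7
# hypothesis: FL on left wall top z~58 ; roll positive = left up
print(proj(s,[[533,-33,30],[519,-2.7,30],[517,-2.7,45],[515,-2.6,60]]))
def corners(v):
    Rm=R.from_euler('ZYX',v[3:]).as_matrix()
    C=np.array([[55,22,3.5],[-55,22,3.5],[-55,-22,3.5],[55,-22,3.5]]); return C@Rm.T+v[:3]
hy=[[572,5,42,.38,.05,.6]]
v=hy[0]
from scipy.optimize import least_squares
def res(w):
    C=corners(w); a=proj(p,C[:3])-np.array([(296.8,148.2),(311.4,181),(321.4,176.4)]);
    return np.r_[a.ravel(),(C[0,2]-62)/5]
o=least_squares(res,v);print(o.cost,o.x.round(2));print(corners(o.x).round(1)); 
uv=((proj(s,corners(o.x))-[300,195]+.5)*S).astype(int)
b=cv2.resize(b,None,fx=S,fy=S,interpolation=cv2.INTER_CUBIC); cv2.polylines(b,[uv],True,(0,0,255),1); cv2.imwrite('pics/c4.png',b)
E
```

```text
[[315.2402961  221.27854231]
 [323.12560392 217.05078424]
 [322.94011565 212.90442076]
 [322.78278164 208.70700561]]
0.3291989793287925 [ 5.7592e+02  4.8300e+00  3.2970e+01  4.1000e-01 -2.5000e-01  6.3000e-01]
[[615.2  38.9  61.7]
 [517.2  -3.2  34.7]
 [537.  -33.5   9.8]
 [635.    8.6  36.7]]
```

View pics/c4.png

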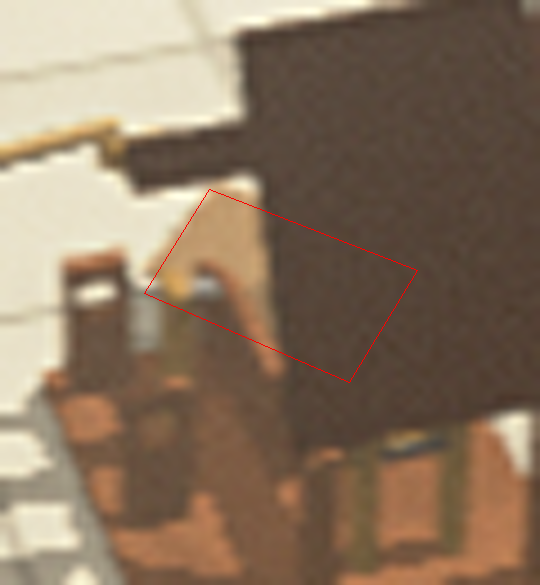

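Fitting the corners in both views gives tablet 2's pose: yaw 0.41, roll 0.63, its front-left corner on the left wall (z≈62) and its rear-right corner low beside tablet 1. I'll eject it backwards by pushing its front edge with the closed fingers just above the wall.

```bash
cat >> h.py <<'E'
from scipy.spatial.transform import Rotation as Rt
def qt(yaw,a,roll=0):
    """tool down, tilted so fingers point forward (+x of yaw) by a"""
    r=Rt.from_euler('z',yaw)*Rt.from_euler('y',-a)*Rt.from_euler('x',np.pi+roll); x,y,z,w=r.as_quat(); return [float(w),float(x),float(y),float(z)]
def tcp_for_tip(tip,Q):
    w,x,y,z=Q; zt=Rt.from_quat([x,y,z,w]).apply([0,0,1]); return [float(v) for v in np.array(tip)-22*zt]
E
python3 - <<'E'
from h import *
Q=qt(.3,.17)
manip.gripper_to(0,30)
P=lambda *t: tcp_for_tip(t,Q)
for t in [(634,41,160),(634,41,58),(590,37,58)]:
    print(np.round(manip.solve_ik(P(*t),Q),2))
manip.move_pose(P(560,60,200),Q)
manip.move_l(P(628,41,160)); manip.move_l(P(634,41,59),velocity=80,guard=6); print(st())
p,s=look(4,False)
E
```

```text
[ 0.27  0.45 -0.52  1.77  0.27  0.82 -1.63]
[ 0.2   0.57 -0.43  1.85  0.35  0.62 -1.69]
[ 0.23  0.51 -0.46  1.96  0.37  0.58 -1.72]
t=26.7 pos=[626.   39.7 135.4] gap=0.5 F=[-8.9 -1.5 15. ]
```

View pics/v4.png

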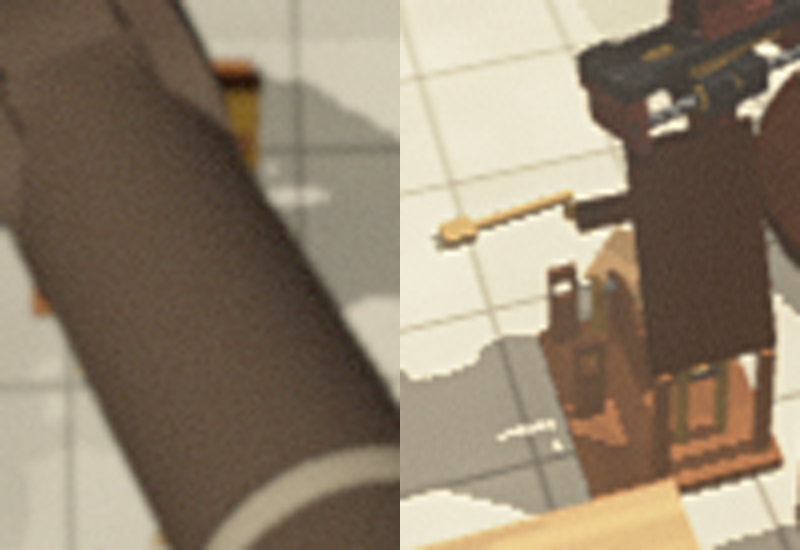

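```bash
python3 - <<'E'
from h import *
o=manip.observe()['tool_pos']; manip.move_l([o[0]-40,o[1],200])
Q=qt(0,.32)
P=lambda *t: tcp_for_tip(t,Q)
manip.move_pose(P(600,43,200),Q)
manip.move_l(P(633,43,130)); print(st())
r=manip.move_l(P(633,43,60),velocity=80,guard=6); print(r,st())
if not r:
    r=manip.move_l(P(590,41,60),velocity=50,guard=14); print(r,st())
p,s=look(5,False)
E
```

```text
t=28.6 pos=[626.1  43.1 150.7] gap=0.3 F=[-0.3 -0.   0.2]
False t=29.6 pos=[626.3  43.   81.2] gap=0.5 F=[ 0.5 -0.5 -0.1]
False t=30.6 pos=[582.9  41.2  80.7] gap=0.2 F=[ 0.   3.4 -0. ]
```

View pics/v5.png

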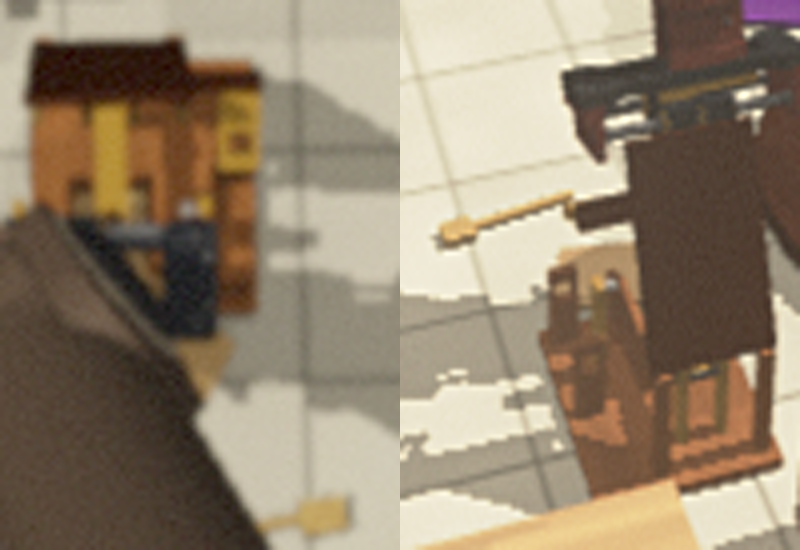

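```bash
python3 - <<'E'
from h import *
o=manip.observe()['tool_pos']; manip.move_l([o[0],o[1]+5,150])
manip.move_pose([430,-280,330],q(0.))
p,s=look(6,False)
a=cv2.imread('pics/l6.png')[135:195,285:345];cv2.imwrite('pics/c6.png',cv2.resize(a,(600,600),interpolation=cv2.INTER_CUBIC))
E
```

```text
(no output)
```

View pics/c6.png

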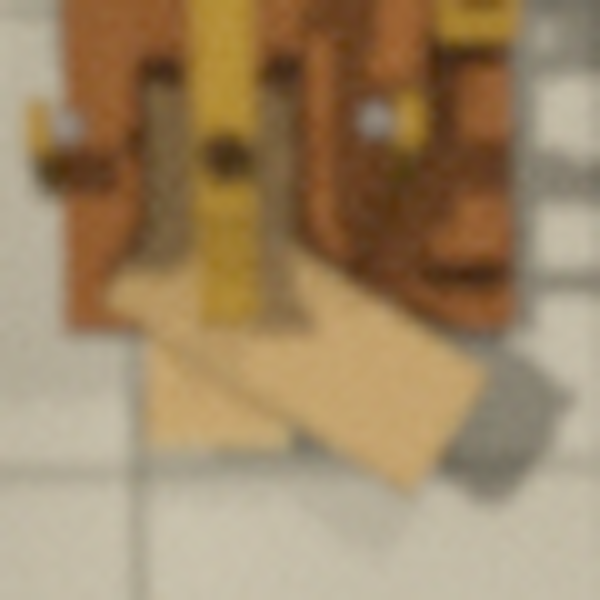

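View pics/v6.png

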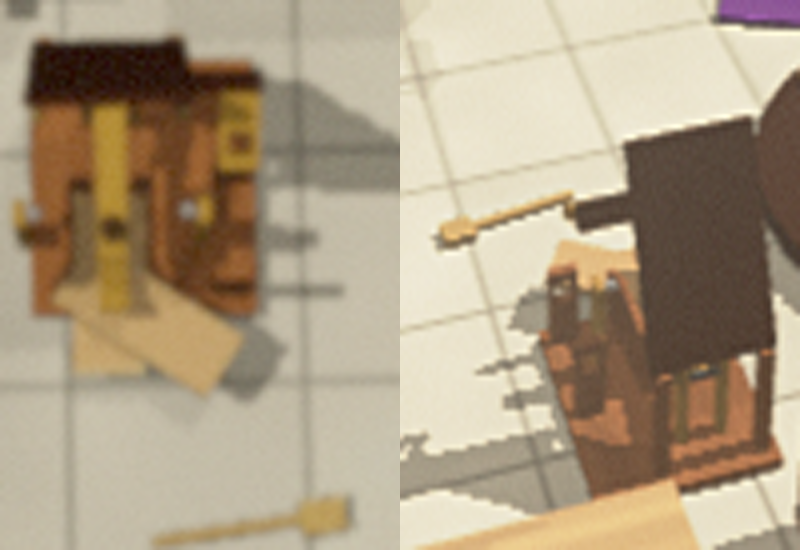

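```bash
python3 - <<'E'
from h import *
np.set_printoptions(precision=1,suppress=True)
p=manip.capture('top')
f=lambda a,b:(285+a/10-.5+.05,135+b/10-.5+.05)
RR=at_z(p,f(490,376),34)[:2];RL=at_z(p,f(412,490),34)[:2];FL=at_z(p,f(105,298),34)[:2]
print(RR,RL,FL,np.linalg.norm(RR-RL),np.linalg.norm(RL-FL))
u=(FL-RL)/np.linalg.norm(FL-RL); n=np.array([-u[1],u[0]]); m=(RR+RL)/2
print('yaw',np.arctan2(u[1],u[0]), np.arctan2(*(-(RR-RL))[[0]],0) , n@(RL-RR)/np.linalg.norm(RL-RR))
w=(RL-RR)/np.linalg.norm(RL-RR); print('yaw from rear edge',np.arctan2(-w[0],w[1]))
for d in (6,9): 
  g=m+u*d; print(d,'grip',g,'right finger',g-n*22,'to',g-n*(28+14),'corner',g-n*(28)+u*10, g-n*42+u*10)
E
```

```text
[544.7 -69.9] [510.6 -45.6] [570.8  45.4] 41.92110444313591 109.07477664345228
yaw 0.9864714914182219 -1.5707963267948966 0.9994140247660857
yaw from rear edge 0.9522360574152016
6 grip [531.  -52.7] right finger [549.3 -64.8] to [566.  -75.9] corner [559.8 -59.8] [571.5 -67.5]
9 grip [532.6 -50.2] right finger [551.  -62.3] to [567.7 -73.4] corner [561.5 -57.3] [573.2 -65. ]
```

Tablet 2 now lies flat on tablet 1 at yaw≈0.96, with its rear end free around (528,-58). I'll grip there at a reduced yaw to stay clear of the front eye.

```bash
python3 - <<'E'
from h import *
yaw=.72
g=np.array([529.5,-55.0])
manip.gripper_to(56,30)
manip.move_pose([*(g),150],q(yaw))
r=manip.move_l([*g,51.0],velocity=120,guard=5); print(r,st())
if not r:
    manip.gripper_to(30,30); print('grip',st())
    o=manip.observe()['tool_pos']
    manip.move_l([o[0],o[1],o[2]+2],velocity=60)
    d=np.array([-.6,-.8]); e=np.array(o[:2])+d*70
    manip.move_l([e[0],e[1],o[2]+4],velocity=100,guard=25); print(st())
    manip.move_l([e[0],e[1],160],velocity=200); print(st())
p,s=look(7,False)
E
```

```text
False t=36.1 pos=[530.  -55.   51.6] gap=56.3 F=[-0.3 -0.   0.6]
grip t=36.5 pos=[529.1 -54.9  51.2] gap=44.5 F=[-2.9  0.5  0.5]
t=37.6 pos=[ 487.6 -110.6   55.4] gap=44.6 F=[-0.2  0.5  0.3]
t=38.3 pos=[ 486.7 -110.8  159.3] gap=44.7 F=[-0.9 -0.5 -0.7]
```

```bash
python3 - <<'E'
import cv2,numpy as np
a=cv2.imread('pics/l7.png')[100:260,260:420]; b=cv2.imread('pics/m7.png')[130:280,220:370]
cv2.imwrite('pics/c7.png',np.hstack([cv2.resize(x,(400,400),interpolation=cv2.INTER_CUBIC) for x in (a,b)]))
E
```

```text
(no output)
```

View pics/c7.png

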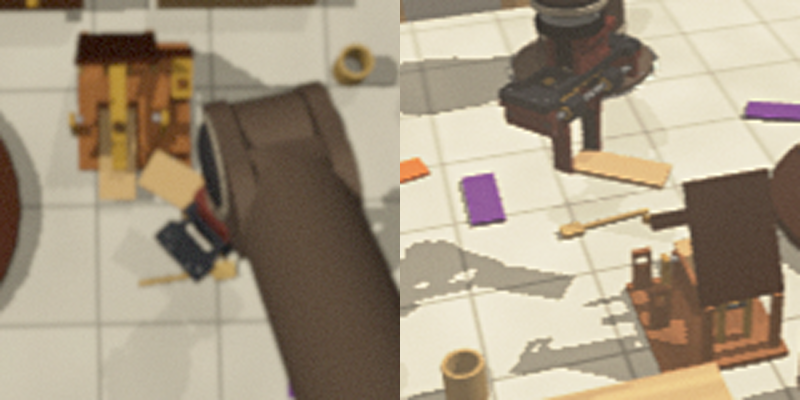

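Held. I'll set it down on clear tiles and regrasp it squarely.

```bash
python3 - <<'E'
from h import *
manip.move_pose([470,-225,120],q(-0.2)); manip.move_l([470,-225,25.5],velocity=150,guard=6); manip.gripper_to(60); 
manip.move_l([470,-225,130],velocity=200); manip.move_pose([400,-60,330],q(0.))
p,s=look(8,False); t=tablets(p,[(385,178,7)])[0]; print(t,st())
a=cv2.imread('pics/l8.png')[135:195,285:345];cv2.imwrite('pics/c8.png',cv2.resize(a,(600,600),interpolation=cv2.INTER_CUBIC))
if t is not None and abs(t[2][0]-109)<4:
    pick(t[0]+[2,0],t[1],0); bring(1)
E
```

```text
None t=42.1 pos=[399.9 -61.1 328.7] gap=60.2 F=[ 0.3 -1.1  0.4]
```

View pics/c8.png

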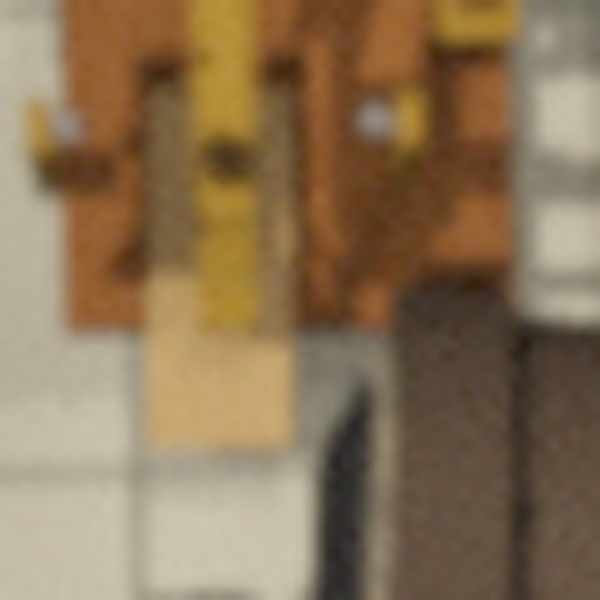

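```bash
python3 - <<'E'
from h import *
manip.move_pose([420,150,330],q(0.))
p,s=look(9,False); t=tablets(p,[(385,178,7)],r=40)[0]; print(t,st())
print('t1 rear',at_z(p,(285+22,135+44.7-.5),27))
if t is not None and abs(t[2][0]-109)<4:
    pick(t[0]+[2,0],t[1],0); bring(1)
    r=insert(1); 
    look(10,False)
E
```

```text
(array([ 522.16375242, -224.98110149]), np.float64(-3.086047076316299), array([107.53476044,  44.31015167]), 495) t=43.0 pos=[420.5 148.  329.6] gap=60.1 F=[ 0.4 -0.1  0.4]
t1 rear [525.94744789  10.40326753  27.        ]
grip t=45.9 pos=[ 481.5 -227.4   23.8] gap=43.5 F=[-0.6  1.1  2.5]
up t=46.5 pos=[ 480.6 -227.7  109.4] gap=43.4 F=[ 0.1  0.9 -0.7]
entry t=48.1 pos=[443.2   8.6  52.6] gap=43.7 F=[ 0.4 -0.6  0. ]
in1 False t=49.6 pos=[526.1   8.3  52.7] gap=43.5 F=[-0.8 -0.  -2. ]
in2 True t=50.4 pos=[542.2   8.2  51.3] gap=43.4 F=[ 0.7  0.2 -0.5]
```

View pics/v10.png

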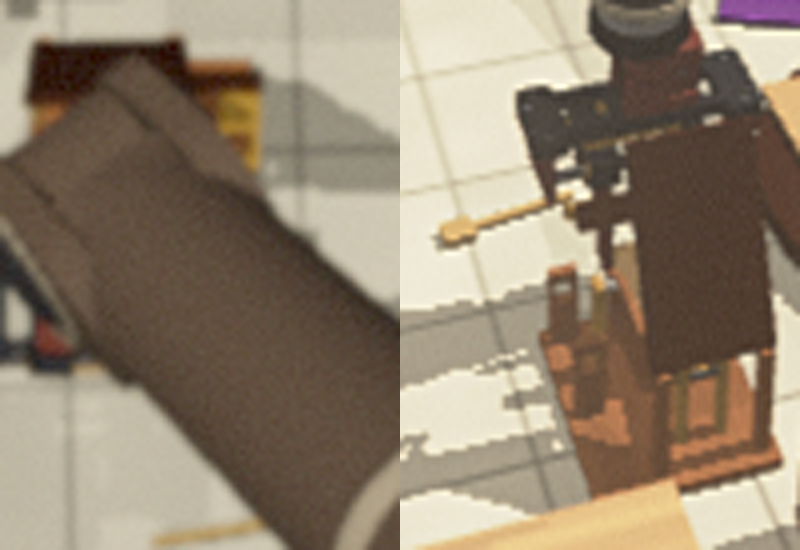

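```bash
python3 - <<'E'
from h import *
release()
manip.move_pose([400,-200,330],q(0.))
p,s=look(11,False)
for t in tablets(p,[(230,161,35),(232,212,35)]): print(t)
a=cv2.imread('pics/l11.png')[135:195,285:345];cv2.imwrite('pics/c11.png',cv2.resize(a,(600,600),interpolation=cv2.INTER_CUBIC))
for P,y in [([543,255,140],-.25+np.pi),([390,236,140],np.pi),([*h2w(-148),50],np.pi),([*h2w(-43),50],np.pi)]:
    r=manip.solve_ik(P,q(y)); print(P,None if r is None else np.round(r,2))
E
```

```text
t=50.9 pos=[540.6   8.   50.6] gap=55.7 F=[-0.7 -0.5  0.1]
(array([585.64649366, 244.37873703]), np.float64(2.893632638072633), array([113.26114796,  48.19555732]), 595)
(array([439.78620744, 196.76398629]), np.float64(-3.12992091254326), array([112.64825838,  49.09822996]), 630)
[543, 255, 140] [ 0.29  0.9  -1.33  1.71  0.92  1.3   0.08]
[390, 236, 140] [ 0.3   0.56 -1.23  2.05  0.64  0.99  0.31]
[np.float64(433.002663992008), np.float64(8.88799467200959), 50] [ 0.88  0.96 -1.43  2.17  1.1   1.14  0.43]
[np.float64(538.000773997678), np.float64(8.257998452002786), 50] [ 0.79  1.1  -1.44  1.92  1.16  1.3   0.53]
```

View pics/c11.png

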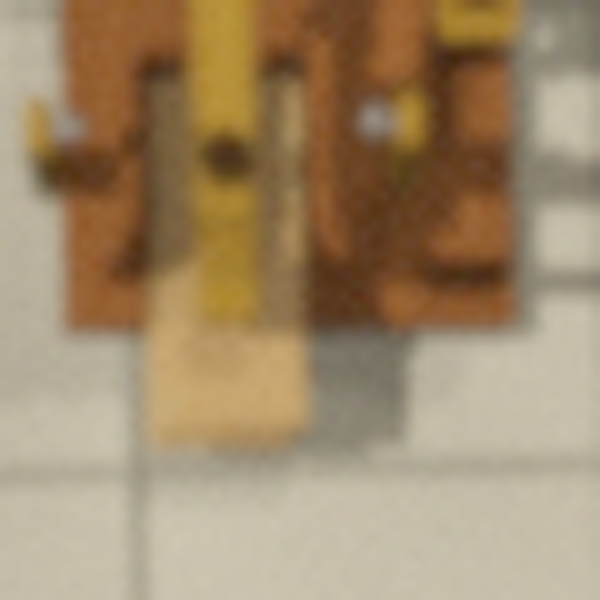

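Pile of two looks right. The t2 tablet was knocked to (440,197). I'll pick it next.

```bash
python3 - <<'E'
from h import *
p=manip.capture('top'); t=tablets(p,[(244,209,35)],r=30)[0]; print(t)
pick(t[0]+[2,0],t[1],28); 
look(12,False)
bring(2)
p,s=look(13,False)
E
```

```text
(array([439.69770434, 196.79853809]), np.float64(-3.1276044345384335), array([112.47723581,  49.03909439]), 629)
grip t=55.9 pos=[399.  196.   51.7] gap=43.8 F=[ 1.2 -1.4  1.5]
up t=56.4 pos=[398.6 195.5 137.4] gap=43.8 F=[-0.2 -0.1 -0.1]
entry t=57.9 pos=[443.1  10.6  59.9] gap=43.5 F=[-0.4  0.1 -0.2]
```

View pics/v13.png

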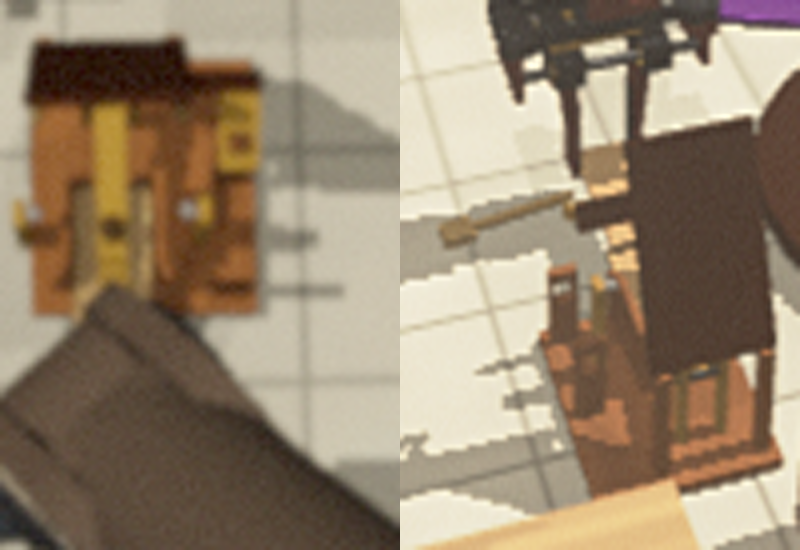

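```bash
python3 - <<'E'
from h import *
manip.pause(.2); print(st())
insert(2,10,13)
release()
manip.move_pose([400,-200,330],q(0.))
p,s=look(14,False)
for t in tablets(p,[(230,161,35)],r=40): print(t)
a=cv2.imread('pics/l14.png')[135:195,285:345];cv2.imwrite('pics/c14.png',cv2.resize(a,(600,600),interpolation=cv2.INTER_CUBIC))
E
```

```text
t=58.2 pos=[443.4   8.7  60.3] gap=43.3 F=[ 0.3 -1.1 -0.1]
in1 False t=59.8 pos=[526.2   8.3  59.7] gap=43.6 F=[ 0.5  0.1 -1.8]
in2 True t=60.5 pos=[542.5   8.   58.4] gap=43.9 F=[ 0.5  0.4 -1.3]
t=60.9 pos=[541.2   7.6  58. ] gap=56.0 F=[-0.7 -0.2 -0.3]
(array([585.86479102, 244.15648582]), np.float64(2.8893650316519106), array([113.58833944,  47.93506677]), 594)
```

View pics/c14.png

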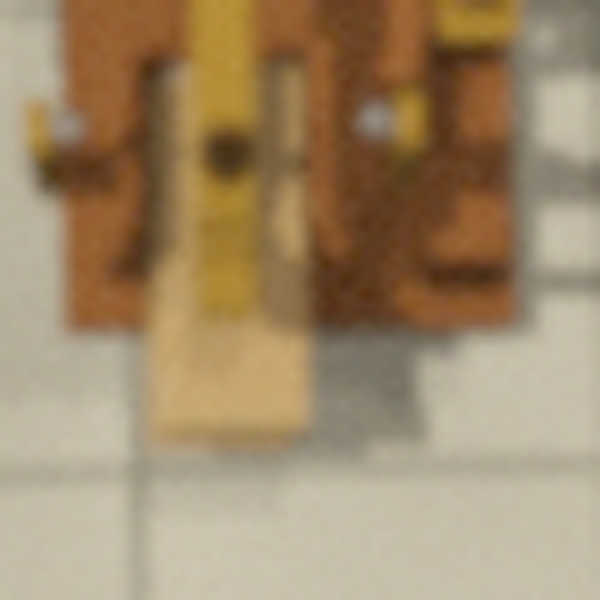

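Three tablets are stacked. Now the fourth, at (586,244).

```bash
python3 - <<'E'
from h import *
p=manip.capture('top'); t=tablets(p,[(230,161,35)],r=40)[0]
pick(t[0]+[2,0],t[1],28); 
p=snap('top','l15.png'); s=snap('scene','m15.png')
manip.move_l([*(np.array(manip.observe()['tool_pos'][:2])+[-90,-60]),150])
bring(3)
manip.pause(.3); print(st())
look(16,False)
E
```

```text
grip t=66.1 pos=[546.5 254.8  51.7] gap=43.4 F=[-0.5 -1.4  2.3]
up t=66.7 pos=[546.  254.6 137.3] gap=43.9 F=[-1.   0.2 -1.4]
entry t=69.0 pos=[443.3  10.7  66.9] gap=43.4 F=[-0.8  0.7 -1. ]
t=69.3 pos=[443.5   8.7  67.3] gap=43.7 F=[ 0.6  0.3 -0.3]
```

View pics/v16.png

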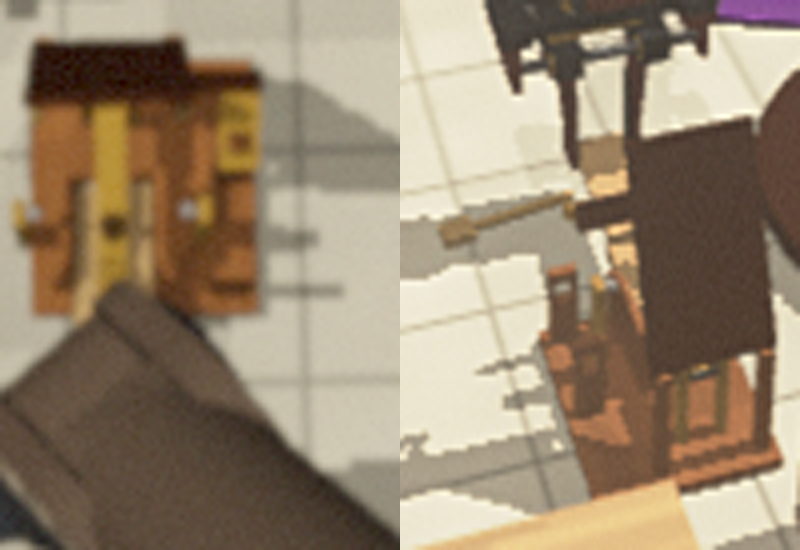

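```bash
python3 - <<'E'
from h import *
insert(3,10,13)
release()
manip.move_pose([400,-200,330],q(0.))
p,s=look(17,False)
a=cv2.imread('pics/l17.png')[135:195,285:345];cv2.imwrite('pics/c17.png',cv2.resize(a,(600,600),interpolation=cv2.INTER_CUBIC))
b=cv2.imread('pics/m17.png')[195:260,300:365];cv2.imwrite('pics/d17.png',cv2.resize(b,(600,600),interpolation=cv2.INTER_CUBIC))
E
```

```text
in1 False t=70.9 pos=[526.2   8.3  66.7] gap=43.9 F=[-0.4  0.5 -3.1]
in2 True t=71.7 pos=[543.5   7.9  65.4] gap=43.3 F=[ 0.3 -0.1 -1.5]
t=72.1 pos=[542.1   7.6  64.9] gap=56.1 F=[-0.7  0.  -0.2]
```

View pics/c17.png

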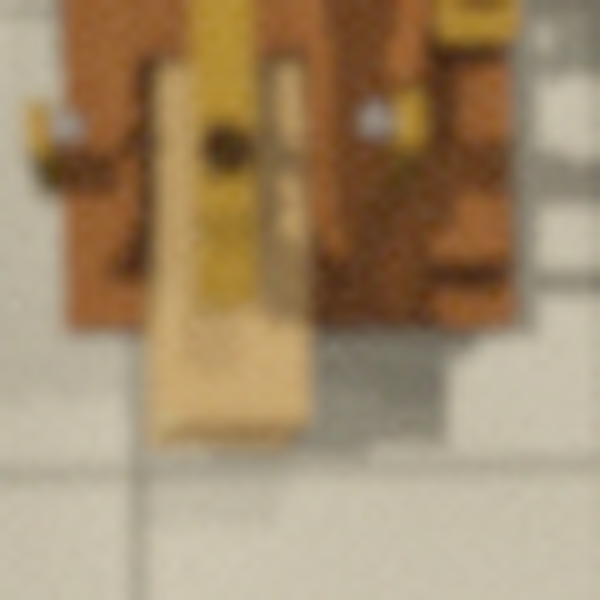

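View pics/d17.png

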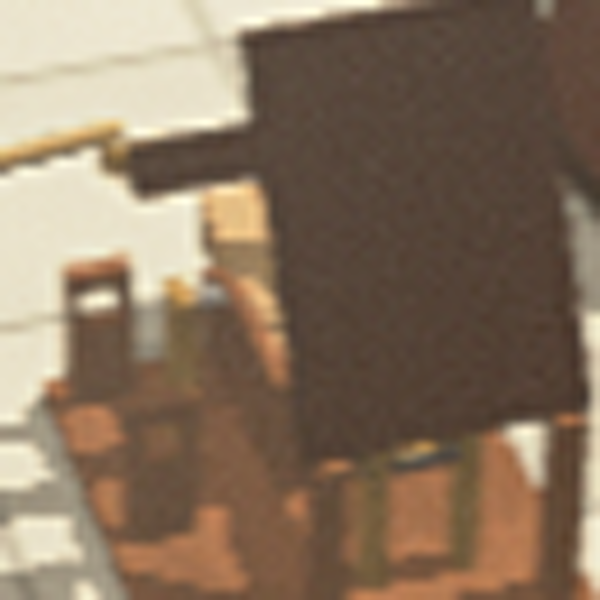

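```bash
python3 - <<'E'
from h import *
p=manip.capture('top')
print(at_z(p,(308,135+44.5-.5),25)[:2], at_z(p,(308,135+42.6-.5),48)[:2])
manip.gripper_to(0,30)
manip.move_pose([480,8,150],q(HYAW)); manip.move_l([490,8.2,38.5],velocity=200)
r=manip.move_l([528,8.1,38.5],velocity=30,guard=12); print(r,st())
manip.move_l([495,8,45],velocity=150); 
manip.move_l([480,8,150],velocity=200)
manip.move_pose([400,-200,330],q(0.))
p,s=look(18,False)
a=cv2.imread('pics/l18.png')[135:195,285:345];cv2.imwrite('pics/c18.png',cv2.resize(a,(600,600),interpolation=cv2.INTER_CUBIC))
E
```

```text
[526.80698995   7.3883061 ] [528.94364913   7.16304047]
True t=77.7 pos=[517.3   7.9  37.6] gap=0.3 F=[ 0.1 -1.1 -0.7]
```

View pics/c18.png

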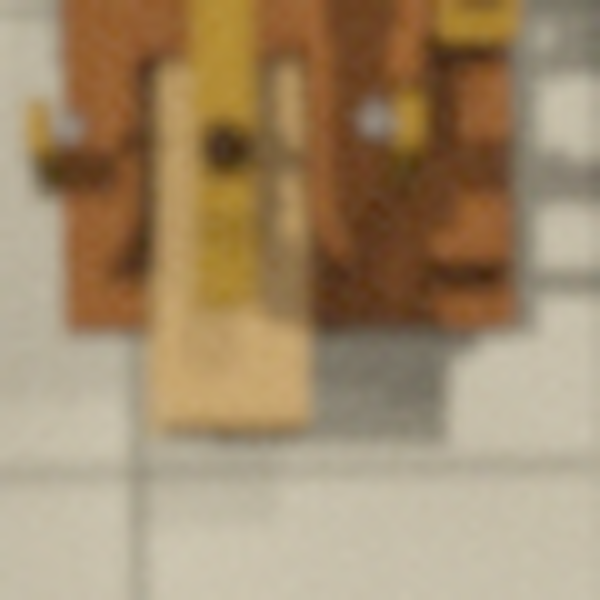

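The pile is now flush: the rear ends are in line and the push stopped at x=517, so home.x≈583. Next, the lid.

```bash
sed -i 's/^HX,HY,HYAW=581/HX,HY,HYAW=583/' h.py; python3 - <<'E'
from h import *
hx,hy=h2w(125)
manip.move_pose([640,-120,330],q(0.))
manip.move_pose([735,hy,330],q(0.)); print(st())
manip.move_l([735,hy,212],velocity=150,guard=6); print(st())
for a in np.arange(1.3,0.14,-.145):
    r=105+ (1.3-a)*10
    pt=np.array([hx-r*np.cos(a)+8*np.sin(a), 80+r*np.sin(a)+8*np.cos(a)])
    g=manip.move_l([pt[0]+9,hy,pt[1]+22],velocity=90,guard=30)
    print(round(a,2),g,st())
    if g: break
look(20,False)
E
```

```text
t=81.6 pos=[734.8   5.8 330.9] gap=0.2 F=[ 0.1 -0.4 -0.8]
t=82.5 pos=[735.4   7.2 213.3] gap=0.3 F=[-0.6  0.2 -0.4]
1.3 False t=83.1 pos=[697.2   7.1 206.1] gap=0.4 F=[-0.2  0.3 -0.1]
1.16 False t=83.4 pos=[681.6   7.2 202.8] gap=0.6 F=[-0.2  0.7  0.2]
1.01 False t=83.8 pos=[666.7   7.1 197.7] gap=0.4 F=[ 0.2 -0.4  0.3]
0.86 False t=84.1 pos=[652.4   7.1 190.5] gap=0.7 F=[0.5 0.3 0.1]
0.72 False t=84.4 pos=[639.2   7.1 181.2] gap=0.7 F=[0.9 0.6 0.2]
0.57 False t=84.7 pos=[627.2   7.2 169.8] gap=0.2 F=[-0.  -0.7  0.2]
0.43 False t=85.1 pos=[617.    7.2 156.7] gap=0.4 F=[-0.7  0.7  0.1]
0.28 False t=85.4 pos=[608.6   7.1 141.9] gap=0.6 F=[-0.5  0.8 -0.2]
0.14 False t=85.8 pos=[602.1   7.1 125.6] gap=0.2 F=[-0.1 -0.3 -0.1]
```

View pics/v20.png

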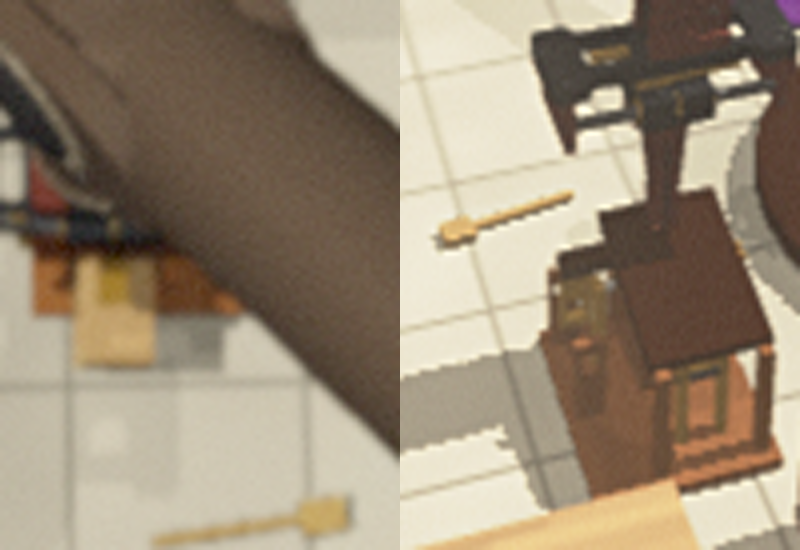

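```bash
python3 - <<'E'
from h import *
hx,hy=h2w(125)
print(manip.move_l([592,hy,124],velocity=60,guard=30),st())
r=manip.move_l([592,hy,106],velocity=20,guard=25); print(r,st())
manip.pause(.3); print(st())
manip.move_l([592,hy,170],velocity=150)
manip.move_pose([400,-200,330],q(0.))
look(21,False); print(st())
E
```

```text
False t=86.2 pos=[591.6   7.5 124.3] gap=0.8 F=[-0.4  0.8  2.8]
True t=86.9 pos=[592.    6.9 110.2] gap=0.3 F=[-3.1 -1.6  9.1]
t=87.2 pos=[591.9   6.9 110.2] gap=0.5 F=[-2.3 -0.9 10.3]
t=89.1 pos=[ 400.4 -199.4  329.7] gap=0.6 F=[1.  0.6 0. ]
```

View pics/v21.png

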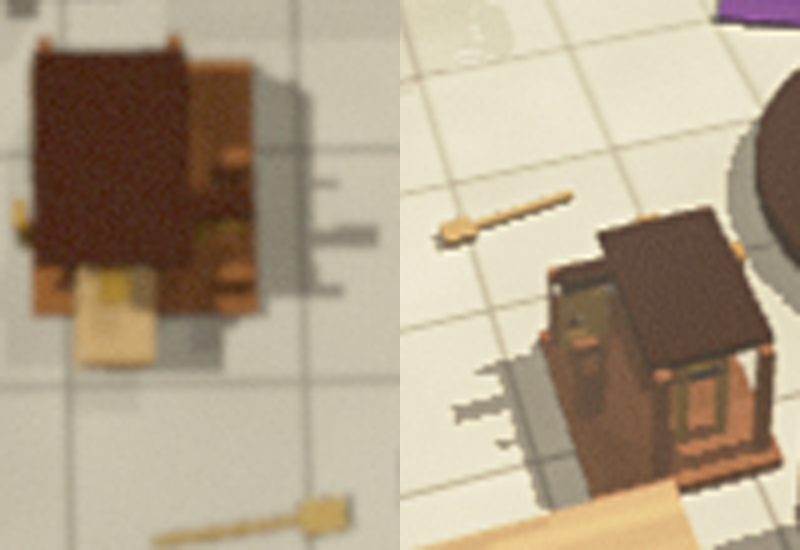

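The lid is shut: the fingertips stopped at z≈88, which is its stated top height. Now I'll locate the eyes precisely.

```bash
python3 - <<'E'
from h import *
ims=[manip.capture('top') for _ in range(3)]
a=np.mean([i['image'].astype(float) for i in ims],0)[128:176,312:346][...,::-1]
cv2.imwrite('pics/e1.png',np.clip(cv2.resize(a,None,fx=12,fy=12,interpolation=cv2.INTER_CUBIC)*1.3,0,255).astype(np.uint8))
ims=[manip.capture('scene') for _ in range(3)]
a=np.mean([i['image'].astype(float) for i in ims],0)[218:262,298:332][...,::-1]
cv2.imwrite('pics/e2.png',np.clip(cv2.resize(a,None,fx=13,fy=13,interpolation=cv2.INTER_CUBIC)*1.3,0,255).astype(np.uint8))
E
```

```text
(no output)
```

View pics/e1.png

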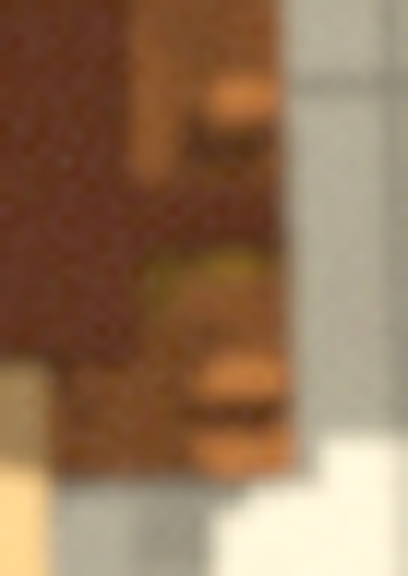

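View pics/e2.png

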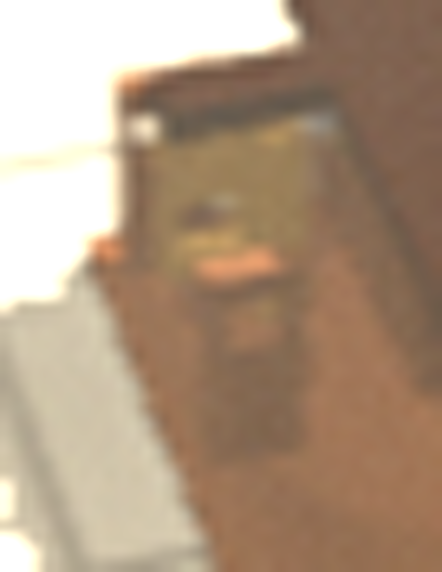

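```bash
python3 - <<'E'
from h import *
np.set_printoptions(precision=1,suppress=True)
p=manip.capture('top');s=manip.capture('scene')
def tri(a,b):
    o1,d1=ray(p,a);o2,d2=ray(s,b)
    A=np.c_[d1,-d2]; t=np.linalg.lstsq(A,o2-o1,rcond=None)[0]; x,y=o1+d1*t[0],o2+d2*t[1]; return (x+y)/2,x-y
for z in (58,62): print(z,at_z(p,(331.75,158.5),z),at_z(p,(331.5,135.7),z))
# scene: top edge centre of front eye (back plate top rear edge)
print('front top', tri((331.75,158.2),(300+95/9-.5,195+258/9-.5)))
print('back top', tri((331.5,135.7),(298+240/13-.5,218+262/13-.5)))
print('eyes net',[ (np.round(x['uv'],1),x['conf']) for x in manip.find_in(p,'eyes')],[ (np.round(x['uv'],1),x['conf']) for x in manip.find_in(s,'eyes')])
print('home net',[ (np.round(x['uv'],1),x['conf']) for x in manip.find_in(p,'home')],[ (np.round(x['uv'],1),x['conf']) for x in manip.find_in(s,'home')])
# wrt home
hx,hy=h2w(0); print(hx,hy)
E
```

```text
58 [581.7 -64.3  58. ] [650.9 -65.3  58. ]
62 [580.9 -64.   62. ] [649.8 -65.1  62. ]
front top (array([581.3, -63.3,  64.9]), array([-0.3, -1.1, -0. ]))
back top (array([649.6, -64.7,  63.4]), array([-0.2, -0.7, -0. ]))
eyes net [(array([315.7, 143.1]), 0.91)] [(array([336.8, 239.6]), 0.58), (array([423.2, 192.2]), 0.44)]
home net [(array([314.9, 141.8]), 0.65)] [(array([170.7, 227.2]), 0.18)]
583.0 8.0
```

Both views agree on the eyes: front at (581,-63.6), back at (650,-64.8), 69 mm apart as they should be. Now the pin's pose.

```bash
python3 - <<'E'
from h import *
np.set_printoptions(precision=2,suppress=True)
manip.gripper_to(40,30)
for c in('top','scene'):
    p=manip.capture(c); hsv=cv2.cvtColor(p['image'],cv2.COLOR_RGB2HSV)
    m=((hsv[...,1]>80)&(hsv[...,0]>8)&(hsv[...,0]<28)&(hsv[...,2]>100)).astype(np.uint8)
    h=np.array([438,-118,6.]); uv=proj(p,[[h[0],h[1],6],[424,-15,4]])
    lo=(uv.min(0)-12).astype(int); hi=(uv.max(0)+12).astype(int)
    mm=np.zeros_like(m); mm[lo[1]:hi[1],lo[0]:hi[0]]=m[lo[1]:hi[1],lo[0]:hi[0]]
    n,lab,stt,ce=cv2.connectedComponentsWithStats(mm,connectivity=8); i=1+np.argmax(stt[1:,4])
    ys,xs=np.nonzero(lab==i); P=np.array([at_z(p,(a,b),6)[:2] for a,b in zip(xs,ys)])
    c0=P.mean(0); d=P-c0; w,V=np.linalg.eigh(np.cov(d.T)); ax=V[:,1]; ax*=np.sign(ax[1])
    t=d@ax; l=d@np.array([-ax[1],ax[0]])
    # handle: slice widths
    print(c,len(xs),'ext',t.min(),t.max(),'yaw',np.arctan2(ax[1],ax[0]),c0)
    hm=t<t.min()+28; hc=P[hm].mean(0); rm=t>t.min()+40; rc=P[rm].mean(0); print('handle',hc,'rod',rc,'yaw',np.arctan2(*(rc-hc)[::-1]), 'tip',P[np.argmax(t)],'tail',P[np.argmin(t)])
E
```

```text
top 118 ext -43.239696966192035 73.64205310848918 yaw 1.6983922279314096 [434.82 -87.73]
handle [ 438.46 -116.37] rod [430.2  -52.14] yaw 1.6986719447797338 tip [424.84 -14.76] tail [ 437.63 -130.96]
scene 89 ext -46.39722082146672 70.07345251554072 yaw 1.69607233329149 [439.03 -83.51]
handle [ 442.92 -115.37] rod [435.14 -52.14] yaw 1.693126613940481 tip [427.88 -14.28] tail [ 446.21 -129.37]
```

```bash
python3 - <<'E'
from h import *
yaw=1.697; u=np.array([np.cos(yaw),np.sin(yaw)]); g=np.array([440.,-117.])-2*u
print(np.round(manip.solve_ik([*g,100],q(yaw)),2), np.round(manip.solve_ik([440,-63,160],q(-.012)),2), np.round(manip.solve_ik([560,-63,71],q(-.012)),2))
manip.move_pose([*g,120],q(yaw)); manip.move_l([*g,23.],velocity=150,guard=6); print(st())
manip.gripper_to(10,35); print('grip',st())
manip.move_l([*g,120],velocity=150); print(st())
manip.move_pose([435,-63,140],q(-.012)); manip.pause(.3)
look(30,False); print(st())
a=cv2.imread('pics/l30.png')[120:230,285:395]; b=cv2.imread('pics/m30.png')[140:260,230:350]
cv2.imwrite('pics/v30.png',np.hstack([cv2.resize(x,(400,400),interpolation=cv2.INTER_CUBIC) for x in (a,b)]))
E
```

```text
[ 1.12  0.71 -1.3   2.09  0.83  1.02 -0.49] [ 0.96  0.43 -1.14  2.06  0.49  0.95 -2.02] [ 0.69  0.72 -0.93  1.86  0.71  0.93 -2.16]
t=92.2 pos=[ 439.4 -120.    22.4] gap=40.0 F=[-1.4 -0.7  9.3]
grip t=92.6 pos=[ 440.  -119.8   22.4] gap=21.4 F=[ 0.4 -0.2  6.8]
t=93.4 pos=[ 439.7 -119.4  119.3] gap=21.3 F=[ 0.2 -0.1  0.1]
t=95.2 pos=[434.9 -63.1 139.9] gap=21.6 F=[-0.3  0.4  0.3]
```

View pics/v30.png

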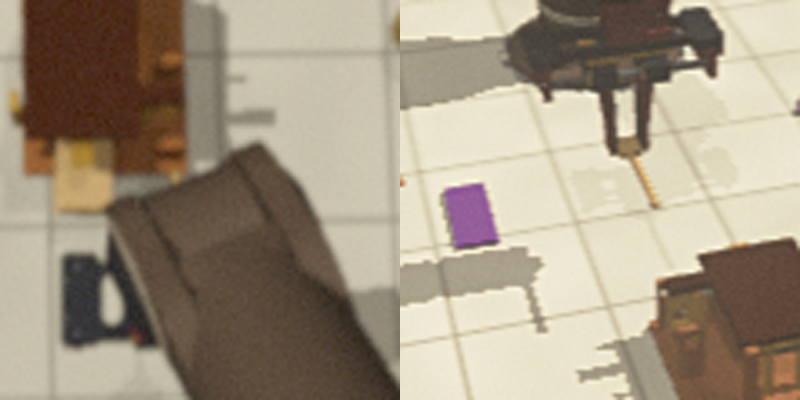

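```bash
python3 - <<'E'
from h import *
np.set_printoptions(precision=1,suppress=True)
s=manip.capture('scene'); p=manip.capture('top')
T=np.array(manip.observe()['tool_pos'])
pr=lambda c,x: proj(c,[[T[0]+x,T[1]-.012*x,T[2]-18.4]])[0]
print(pr(s,108.8),pr(s,17),pr(p,108.8))
b=cv2.cvtColor(s['image'],cv2.COLOR_RGB2BGR)[175:210,285:320]; S=15
b=cv2.resize(b,None,fx=S,fy=S,interpolation=cv2.INTER_CUBIC)
for x in (17,50,80,108.8):
    c=((pr(s,x)-[285,175]+.5)*S).astype(int); cv2.circle(b,tuple(int(v) for v in c),3,(0,0,255),1)
cv2.imwrite('pics/e3.png',b)
a=cv2.cvtColor(p['image'],cv2.COLOR_RGB2BGR)[150:185,315:350]; a=cv2.resize(a,None,fx=S,fy=S,interpolation=cv2.INTER_CUBIC)
for x in (80,108.8):
    c=((pr(p,x)-[315,150]+.5)*S).astype(int); cv2.circle(a,tuple(int(v) for v in c),3,(0,0,255),1)
cv2.imwrite('pics/e4.png',a)
E
```

```text
[305.8 200.8] [298.6 185.1] [333.2 167.2]
```

View pics/e3.png

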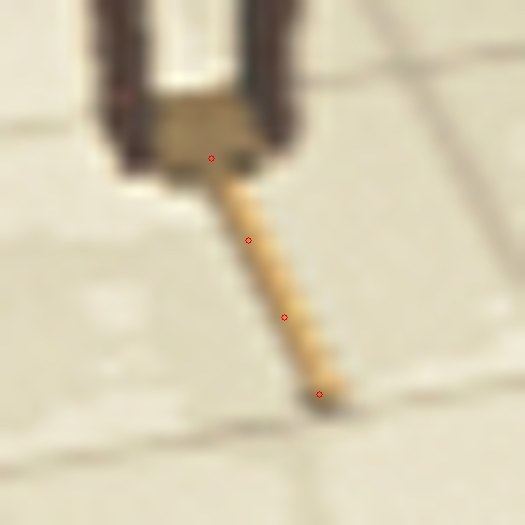

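View pics/e4.png

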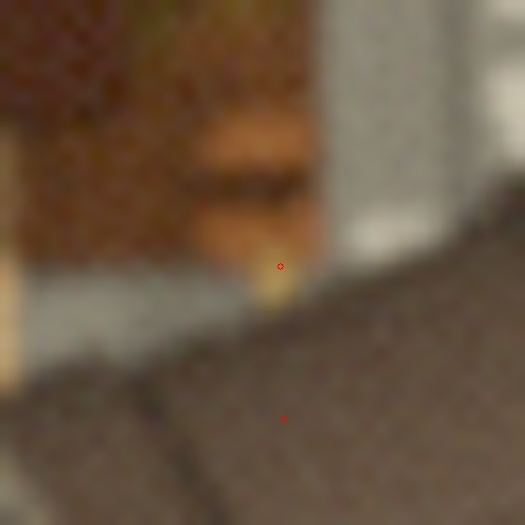

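The held pin matches the predicted pose, about 1 mm to +y in both views. I'll lower to eye height just before the front eye and compare the tip with the eye directly.

```bash
python3 - <<'E'
from h import *
manip.move_l([452,-64.,68.4],velocity=100); manip.pause(.3); print(st())
s=snap('scene','m31.png'); p=snap('top','l31.png')
T=np.array(manip.observe()['tool_pos'])
S=14
def dr(c,o,fn):
    b=cv2.cvtColor(c['image'],cv2.COLOR_RGB2BGR)[o[1]:o[1]+42,o[0]:o[0]+42]; b=cv2.resize(b,None,fx=S,fy=S,interpolation=cv2.INTER_CUBIC)
    for x in (50,80,108.8):
        k=((proj(c,[[T[0]+x,T[1]-.012*x,T[2]-18.4]])[0]-o+.5)*S).astype(int); cv2.circle(b,tuple(int(v) for v in k),3,(0,0,255),1)
    for ex in (577,585,646): 
        k=((proj(c,[[ex,-63.6-(ex-581)*.016,50]])[0]-o+.5)*S).astype(int); cv2.circle(b,tuple(int(v) for v in k),3,(0,255,0),1)
    cv2.imwrite(fn,b)
dr(s,[290,205],'pics/e5.png'); dr(p,[312,135],'pics/e6.png')
E
```

```text
t=96.5 pos=[452.2 -64.2  68.8] gap=21.4 F=[-0.8  0.5 -0.1]
```

View pics/e5.png

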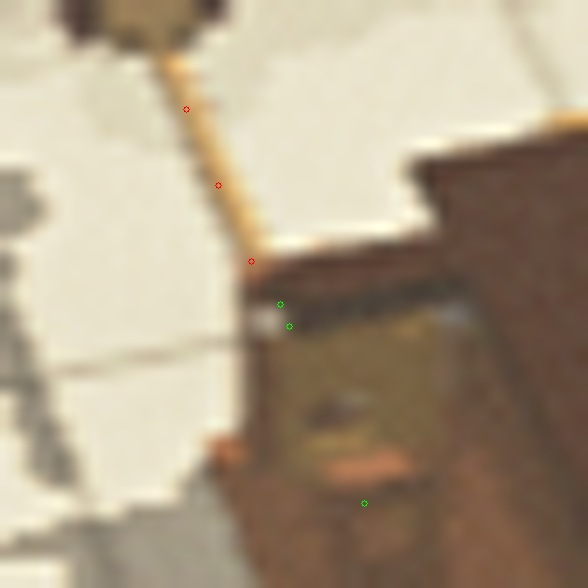

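View pics/e6.png

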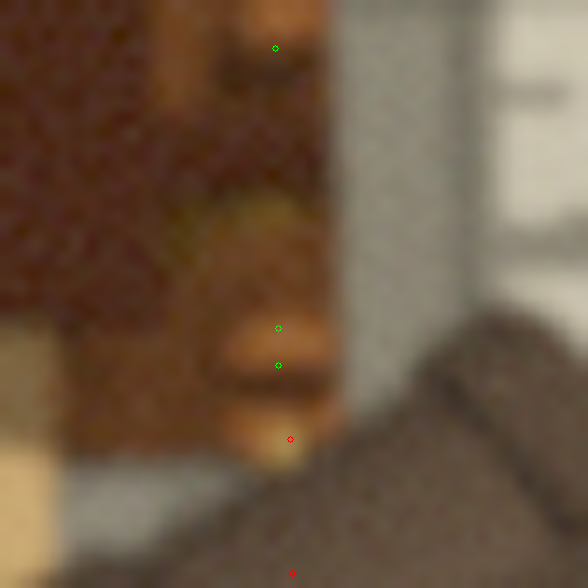

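The tip is about 1 mm right of the eye's centre (283 vs 278 at 14×), so I'll shift +1 mm and insert under guard.

```bash
python3 - <<'E'
from h import *
y0=-63.2
def go(x,g=5):
    r=manip.move_l([x,y0-.012*(x-452),68.4],velocity=25,guard=g); print(x,r,st()); return r
manip.move_l([452,y0,68.4],velocity=30)
for x in (478,495,515,540,552):
    if go(x): break
E
```

```text
478 False t=98.0 pos=[477.8 -63.5  68.4] gap=21.7 F=[ 0.5 -1.3  0.2]
495 False t=98.8 pos=[494.8 -63.7  68.3] gap=21.2 F=[-0.2 -0.1 -0.3]
515 False t=99.8 pos=[514.8 -63.9  68.4] gap=21.4 F=[ 0.   0.3 -0.1]
540 False t=100.9 pos=[539.8 -64.3  68.4] gap=21.5 F=[-0.4 -0.1 -0.4]
552 False t=101.6 pos=[552.  -64.3  68.3] gap=21.6 F=[ 0.3  0.5 -0.7]
```

```bash
python3 - <<'E'
from h import *
r=manip.move_l([568,-64.4,68.4],velocity=20,guard=7); print(r,st())
manip.gripper_to(34); manip.pause(.3); print(st())
o=manip.observe()['tool_pos']; manip.move_l([o[0],o[1],180],velocity=120)
manip.move_pose([400,-250,330],q(0.)); manip.pause(.5)
p,s=look(40,False); print(st())
a=cv2.imread('pics/l40.png')[130:190,285:345]; b=cv2.imread('pics/m40.png')[200:265,290:355]
cv2.imwrite('pics/c40.png',np.hstack([cv2.resize(x,(400,400),interpolation=cv2.INTER_CUBIC) for x in (a,b)]))
E
```

```text
True t=102.0 pos=[556.3 -64.5  67.8] gap=21.4 F=[ 0.5 -0.2 -1.1]
t=102.7 pos=[555.9 -64.6  67.6] gap=33.9 F=[-1.3  0.4 -0.2]
t=105.5 pos=[ 400. -250.  330.] gap=34.0 F=[0.  0.  0.4]
```

View pics/c40.png

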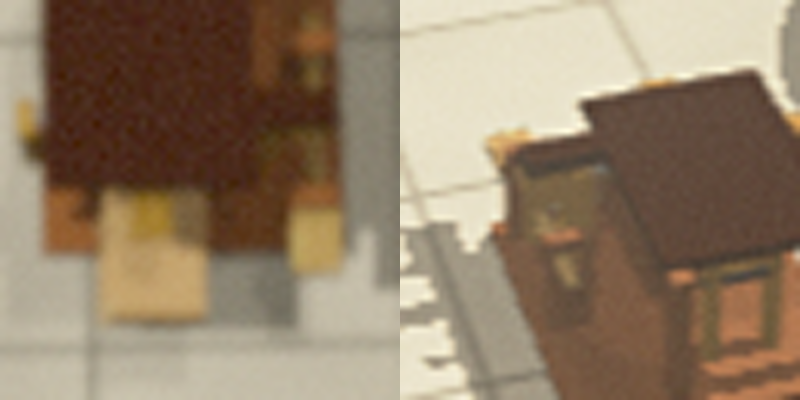

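View pics/l40.png

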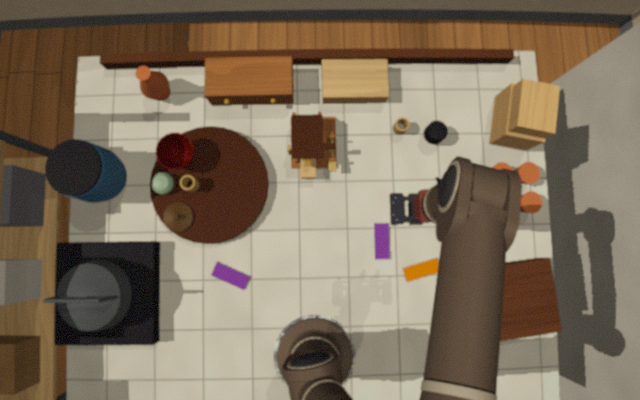

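```bash
python3 - <<'E'
from h import *
p=manip.capture('top')
r=at_z(p,(285+(316)/6.667-.5,130+271/6.667-.5),50); f=at_z(p,(285+316/6.667-.5,130+206/6.667-.5),51); print(r,f)
pr=manip.find_in(p,'pin_handle'); print([(x['uv'],x['conf']) for x in pr][:2], at_z(p,pr[0]['uv'],51) if pr else '')
s=manip.capture('scene')
# predicted tip in scene for tip x
for tx in (655,665,670): print(tx,proj(s,[[tx,-65,47]])[0])
b=cv2.cvtColor(s['image'],cv2.COLOR_RGB2BGR)[228:258,300:330]; cv2.imwrite('pics/c41.png',cv2.resize(b,(600,600),interpolation=cv2.INTER_CUBIC))
E
```

```text
[548.13280585 -64.20338072  50.        ] [577.370991   -64.91774702  51.        ]
[([189.7, 182.4], 0.66), ([330.2, 162.0], 0.45)] [519.84610299 357.24109835  51.        ]
655 [316.3071594  243.24666674]
665 [317.29360522 245.43940035]
670 [317.79201871 246.54726469]
```

View pics/c41.png

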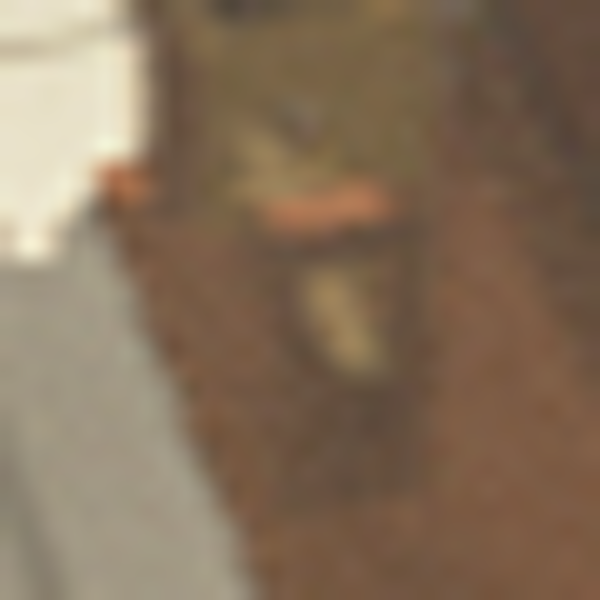

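The handle is up against the front eye (its front face at x≈577). The rod shows through the middle eye and sticks out of the back one, tip at x≈667, about 51 mm past the middle eye. Handing in.

```bash
python3 - <<'E'
from h import *
manip.pause(.3); print(st()); manip.sign_off()
E
```

```text
t=106.0 pos=[ 400. -250.  330.] gap=34.3 F=[-0.3  0.6  0.2]
the job is handed in; nothing more can be done
```

I handed the job in at about 106 s of the 210 s allowed. All four pale tablets are in the keeper, the lid is shut and the pin is through the three eyes. No verdict was reported, so everything below is from my own measurements.

**What went wrong on the way:**
- **Tablet 2:** my script drove the arm away without opening the gripper, which pulled the tablet out skewed over the left wall. I pushed it clear with the fingertips, set it on the tiles, regrasped it and reinserted it.
- **Lid edge:** the gripper body touched the open lid's edge once while I was clearing that tablet, with about 15 N on the wrist.
- **Tiles:** the fingertips pressed the tiles with about 9 N while picking up the pin.
- **Turntable tablet:** one tablet there shifted about 4 cm on its own; I measured it again before picking it.

**Last checks:**
- **Pile:** flat and centred, with the rear ends flush after a final push against the back stop. Home came out at x≈583 mm, against about 581 mm from the first camera reading.
- **Lid:** the fingertips stopped at z≈88 mm, the stated height of the shut lid's top.
- **Pin:** the handle is against the front eye, and the tip is about 51 mm past the middle eye, where 44 mm is needed. Handle and tip lie close to the eye line.
- **Bystanders:** they look unmoved in the last top picture, and the robot touches nothing. I did not measure them, and the arm hid the whisk.

The trained networks gave unreliable positions for the home point and the pin handle, so I used my own fits from the two cameras there. The two cameras differed by a few mm in x, and the held pin showed about 1 mm off in y from the robot's own reading. I corrected for that by comparing the pin tip directly with the eye.

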